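# Leak-check the lid seam of a flow cell

## Robot

A 7-joint arm with a two-finger parallel gripper is mounted at the origin on a cart in front of the work surface, level with it; the furniture and walls round the work are solid. World frame = base frame: x ahead of the robot, y to its left, z up, the work surface at z = 0. Lengths are in m, angles in rad, forces in N, time in s.
With the tool pointing down it reaches from about 0.425 to 0.925 m from the base axis. Payload 6.8 kg.
Tool frame: the origin (TCP) lies midway between the tips of the shut fingers; the grasp point (between the pads) lies 19 mm behind it; z points along the fingers, y is the direction in which the jaws open and shut (so a half turn about z gives the same grasp; the last joint's range is limited). The gripper opens to 85 mm and grips with 20 to 120 N. Pads are 22 mm wide; open, the fingers measure 114 mm over their backs; the gripper's body (76 mm by 85 mm) begins 54 mm behind the grasp point. The pads swing forward as they close: fully open they stand 13 mm farther back than shut.
Start: joints at [-1.209, 0.477, 0.022, 1.555, -0.011, 1.109, -0.083], TCP at [0.306, 0.602, 0.231] pointing down, gripper open.
Joint ranges: [-2.96, 2.96], [-0.34, 2.1], [-1.41, 1.46], [0.24, 2.44], [-1.37, 4.51], [0.17, 1.92], [-2.96, 2.96]. Speed limits (rad/s): [2.39, 2.39, 3.14, 3.14, 3.14, 3.14, 3.14].

## Interface

Orientations are given as a unit quaternion [w, x, y, z].
In Python, from station import * gives the robot as it stands. The module is installed in compiled form; this text tells all that it offers.
- The arm moves only by the tool jog_arm, never from a script. Its arguments are lists of equal length, an entry for each row: "dp": the shift along the tool's x, y, z in units of 25 mm (1.0 is 25 mm), a list of three; "angular": the turn, a rotation vector about the tool's x, y, z in units of 5 degrees (1.0 is 5 degrees), a list of three; "claw": the finger opening in mm, from 0 to 85.4. A call has exactly 5 rows; each row is the pose to reach, as a shift and turn from the pose commanded when the call began, along the tool's axes at that moment; what a row does not reach only later rows make up. A row lasts 1/10 s, in which the tool goes at most 50 mm and 8.59 degrees, less where a joint would pass 70% of its speed; a pose out of reach is approached as far as the arm can. A call with a gripper value outside its range is refused whole. The fingers move at their own pace and stop on an object; "grip_force" is the grip in N (left out, the last holds). Time passes only in rows, so rows that repeat a pose let the fingers close, or fill a call up. It gives the time, the measured TCP pose, the force and the opening at its end, in the units of the state.
- get_obs(): the state, without advancing time (a new reading comes with each control period).
- read_camera(name): name is "scene" or "top" or "wrist"; returns a dict with "pixels" (480x640x3 uint8, blue, green, red), "camera_matrix" (3x3 intrinsics, pixels), "k1" (the pictures are not rectified: a ray, as slopes to the right and down, at radius r is drawn at 1 + k1 r^2 times it, then the intrinsics apply), "rvec" (rotation vector, rad) and "tvec" (3), from world to camera coordinates, as OpenCV has them. Camera axes: x right, y down, z forward; pixel columns grow to the right and rows downward; lengths in m; the calibration is good to about 2 mm. A picture is of the moment at which its call begins. There is no depth.
- hand_in(): hands the job in, once; it reports no verdict.
The state is a dict: "t": time; "q": joint angles; "joint_vel": joint speeds; "joint_torque": joint torques, N m; "eef_pos": TCP position; "tool_rot": TCP orientation; "contact_force": force on the tool from outside, world axes, zero at the start; "torque": the same for the moment, N m; "gripper_width": opening from 0.0 (shut) to 1.0 (fully open).
Only numpy, scipy, OpenCV 4.12 (cv2) and the standard library are available. Lean on these libraries where they do the work, as an engineer would, in place of code of your own. Each camera call takes 0.05 s, during which the arm holds its last target.

## Task

Leak-check the flow cell on the bench: open the test-gas valve fully with its quarter-turn lever, then take the leak-detector pen from its stand and run its tip slowly (a few centimetres a second, always under ten) along the whole U-shaped seam of the lid, from the valve's end round the front to the outlet's end, with the sprung nose lightly pressed on and never driven to its stop. Then put the pen back upright in its stand, fully home, and leave the gas on for the pressure test that follows; do not shift the things lying about.

Things in the scene. Friction and masses are not known exactly. Their poses are not given: they have to be found in the camera images.
- flow_cell: Flow cell, fixed flat on the bench: metal plate 122 x 100 mm, top 17 mm up, a header block (top 38 mm up) across its far end. Origin on the bench under it; x points to the header block (away from the robot), y to the valve's side (left), z up. Plate x -58 to 64, y -50 to 50 mm; header from x = 38. Left of it the brass valve and in line a steel gas cartridge 22 mm thick, top 37 mm up, to y = 185 mm.
- valve_lever (a joint): Valve lever, rad, turning about a vertical pin: 0 = shut, lever crosswise, pointing to the cell's -x (to the robot); turns clockwise seen from above; 1.571 = fully open at its stop, in line with the cartridge, pointing to the cell's +y. Starts shut or nearly so (up to 0.25). Stays where it is left; about 3 N at the grip. Over 1.4 counts as open.
- lever_axis (a point): Turning axis of the valve lever, at the height of the lever's grip (64 mm above the bench).
- lever_grip (a point): Middle of the lever's black grip, 40 mm from the turning axis. The grip is a bar 48 mm long, 14 mm wide and 14 mm high (57 to 71 mm above the bench), free all round from above. Its x axis points along the lever to the pin.
- pen_stand: Fixed stand of the leak-detector pen: round dark foot 76 mm across with an upright grey tube; origin under its middle on the bench. The tube's mouth is a funnel 36 mm wide, 74 mm up, narrowing to a 23 mm bore; a ledge in the bore 46 mm up carries the pen's shoulder, the nose hangs free below.
- pen_centre (a point): Grip centre of the leak-detector pen, on its axis, in its ribbed black sleeve; 106 mm up when fully home. A round grey pen, 20 mm thick, about 0.1 kg, upright, nose down, loose in its stand. The barrel reaches from 60 mm below this point (shoulder) to 32 mm above it; the slim nose (12 mm and less) ends 92 mm below it. z points up along the pen.
- seam_0 (a point): Start of the seam, on the valve's side, at (28, 28) mm of the cell, 15 mm up. The seam is the joint between the steel lid and its frame, flush in the plate: a shallow V groove 8 mm wide, 2 mm deep, with a dark line at the bottom, U-shaped: legs at y = 28 and y = -28 from the header to x = -28, corners of 14 mm radius, a straight run at x = -42. Screw heads 4 mm high lie 8 mm or more from it.
- pen_tip (a point): End of the pen's nose, a smooth steel ball 4 mm in diameter (the point is its lowest point).
- sprung_nose (a joint): How far the sprung nose is pressed into the pen, m: 0 = fully out, 0.010 = at its stop. Touching takes about 1.2 N, 4 mm of travel about 2.2 N, the stop 3.8 N. At least 1 mm counts as pressed on; more than 9.2 mm is too hard.
- spanner: Bystander: small steel open-ended spanner 128 mm long, lying behind the flow cell.
- tee_fitting: Bystander: small white tee fitting, 30 mm, lying in front of the flow cell.
- vial: Bystander: closed sample vial 27 mm in diameter, 50 mm high, standing on the bench.
- tape: Bystander: roll of black tape, 93 mm across, 19 mm high, lying on the bench.
- seam_1 (a point): Point on the seam at (4, 28) mm of the cell, near the bottom of the groove (15 mm above the bench).
- seam_2 (a point): Point on the seam at (-20, 28) mm of the cell, near the bottom of the groove (15 mm above the bench).
- seam_3 (a point): Point on the seam at (-37.9, 23.9) mm of the cell, near the bottom of the groove (15 mm above the bench): middle of the front left rounded corner.
- seam_4 (a point): Point on the seam at (-42, 0) mm of the cell, near the bottom of the groove (15 mm above the bench).
- seam_5 (a point): Point on the seam at (-37.9, -23.9) mm of the cell, near the bottom of the groove (15 mm above the bench): middle of the front right rounded corner.
- seam_6 (a point): Point on the seam at (-20, -28) mm of the cell, near the bottom of the groove (15 mm above the bench).
- seam_7 (a point): Point on the seam at (4, -28) mm of the cell, near the bottom of the groove (15 mm above the bench).
- seam_8 (a point): Point on the seam at (28, -28) mm of the cell, near the bottom of the groove (15 mm above the bench): finishing end of the seam, 10 mm in front of the header block on the blanked outlet's side.
Not all that is in view belongs to the job. Of the things like the pen_stand, leave any that is turquoise; of the rest the smaller one is meant. Leave any yellow look-alike of the part that bears pen_centre alone.

How it is judged:
By the outcome, as a careful person would: the job done as asked, in the order asked, and still so for the second after the job is handed in, with the robot touching nothing.
It also fails if it takes over 72 s, if anything falls off the work surface, if the arm or the gripper's body presses on something with over 40 N, if the wrist force passes 120 N, or if a joint passes its speed limit or range.

## Working session

There is one attempt and no reset: what is moved stays moved. The work goes in short steps, Python scripts to look and compute and a tool call to move; the robot and the scene stay as the last step left them, time stands still between calls to the robot, and variables do not carry over. Pictures are saved under pics/ and viewed, and the job is handed in when it is done.

Besides the shell and the picture viewer there is one more tool, called after "Call:" as a command line: name --argument value ..., lists and objects as JSON in quotes. jog_arm: Moves the arm, as the interface text tells. Its arguments: {"type":"object","properties":{"dp":{"type":"array","items":{"type":"array","items":{"type":"number"}}},"angular":{"type":"array","items":{"type":"array","items":{"type":"number"}}},"claw":{"type":"array","items":{"type":"number"}},"grip_force":{"type":"number"}},"required":["dp","angular","claw"]}

```bash
mkdir -p pics; cat > h.py <<'E'
import numpy as np, cv2
from station import *
def shot(n,f):
    c=read_camera(n); cv2.imwrite('pics/'+f+'.png',c['pixels'])
    import pickle; pickle.dump(c,open('pics/'+f+'.pkl','wb')); return c
def load(f):
    import pickle; return pickle.load(open('pics/'+f+'.pkl','rb'))
def ray(c,u,v):
    K=c['camera_matrix']; d=np.array([(u-K[0,2])/K[0,0],(v-K[1,2])/K[1,1]])
    s=d.copy()
    for _ in range(30): s=d/(1+c['k1']*(s@s))
    R=cv2.Rodrigues(np.array(c['rvec'],float))[0]; t=np.array(c['tvec'],float).ravel()
    return -R.T@t, R.T@np.array([s[0],s[1],1])
def onz(c,u,v,z):
    o,d=ray(c,u,v); return o+d*(z-o[2])/d[2]
def proj(c,P):
    R=cv2.Rodrigues(np.array(c['rvec'],float))[0]; t=np.array(c['tvec'],float).ravel()
    p=R@np.array(P,float)+t; s=p[:2]/p[2]; s=s*(1+c['k1']*(s@s)); K=c['camera_matrix']
    return np.array([K[0,0]*s[0]+K[0,2],K[1,1]*s[1]+K[1,2]])
def crop(f,x0,y0,x1,y1,s,g):
    im=cv2.imread('pics/'+f+'.png')[y0:y1,x0:x1]; cv2.imwrite('pics/'+g+'.png',cv2.resize(im,None,fx=s,fy=s,interpolation=cv2.INTER_CUBIC))
E
python3 - <<'E'
from h import *
for n in ['scene','top','wrist']:
    c=shot(n,n+'0'); print(n,c['camera_matrix'].tolist(),c['k1'],c['rvec'],c['tvec'])
o=get_obs(); print(o)
E
```

```text
scene [[603.7328853302694, 0.0, 331.79033917504137], [0.0, 603.7328853302694, 236.32231003119634], [0.0, 0.0, 1.0]] 0.049818413306251655 [ 2.17545038 -1.16249472  0.44306161] [-0.37619346  0.40677162  1.27169878]
top [[533.1392435477921, 0.0, 314.09853066610185], [0.0, 533.1392435477921, 229.16857889661762], [0.0, 0.0, 1.0]] -0.0602653936253272 [ 2.15187102 -2.17985176  0.11745714] [-0.05809913  0.57211348  1.31534735]
wrist [[367.5227413591861, 0.0, 321.25353713799416], [0.0, 367.5227413591861, 241.9201796782203], [0.0, 0.0, 1.0]] -0.06241985062083331 [-2.4381936  -1.4963888  -0.23880329] [-0.6754525  -0.03997595  0.38081237]
{'t': 0.15, 'q': array([-1.20910172,  0.47762708,  0.02232254,  1.55618052, -0.01152261,
        1.10930911, -0.08307186]), 'joint_vel': array([ 0.00098236, -0.00365668,  0.00118395, -0.00321631, -0.00132529,
        0.00115436,  0.00016299]), 'joint_torque': array([ 3.03489265e-03, -5.96925223e+01,  1.61016304e+00, -2.81488466e+01,
        1.26146796e-02,  6.51907932e-03,  6.60973740e-06]), 'eef_pos': array([0.30535923, 0.6014849 , 0.23055579]), 'tool_rot': array([-1.30081629e-04,  2.32714983e-01,  9.72544728e-01, -6.86257545e-04]), 'contact_force': array([0.03743499, 0.16951344, 0.13411495]), 'torque': array([-0.01852645,  0.07616538, -0.02678766]), 'gripper_width': 0.9979779080051243}
```

View pics/scene0.png

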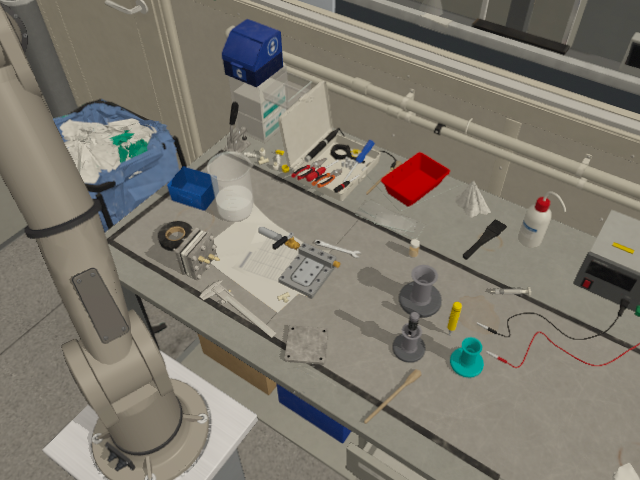

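View pics/top0.png

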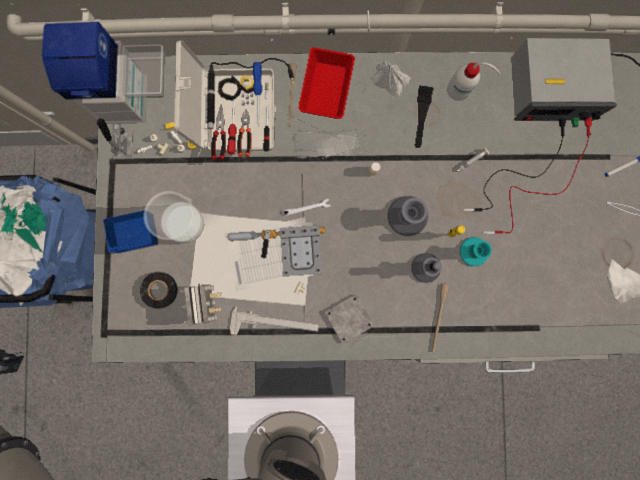

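View pics/wrist0.png

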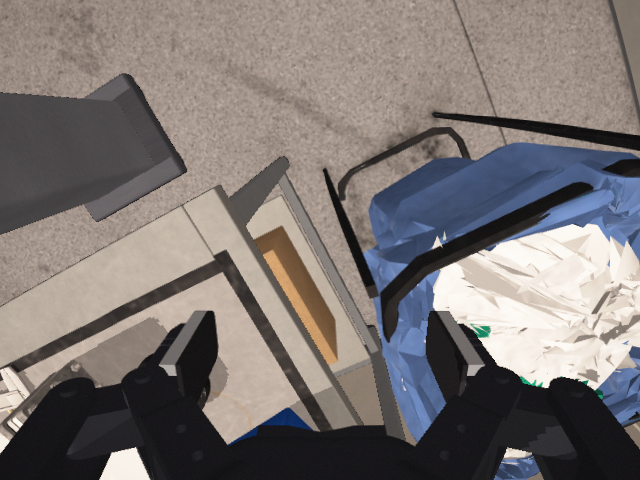

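The candidate stands in top0 are the large grey one at (408,214), the small dark one holding the pen at (427,267), and the turquoise one at (475,251). The yellow pen look-alike is at (457,231). The small dark stand fits: turquoise is ruled out, and it is the smaller of the other two. I'll confirm this in enlarged crops.

```bash
python3 - <<'E'
from h import *
crop('top0',370,180,510,300,5.7,'c1')
crop('top0',215,190,345,310,6,'c2')
crop('scene0',380,250,500,390,4.2,'c3')
crop('scene0',240,210,380,320,5.5,'c4')
E
```

```text
(no output)
```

View pics/c1.png

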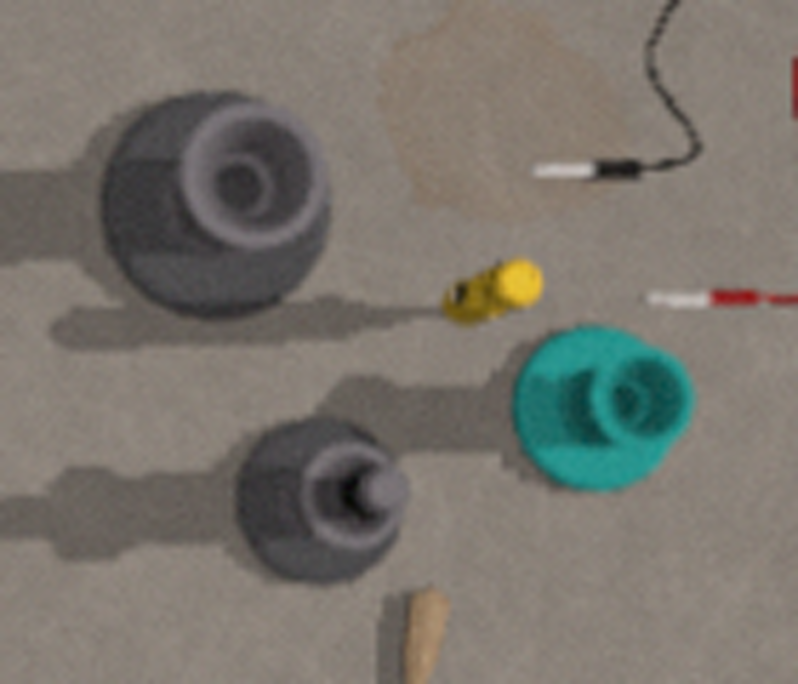

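View pics/c2.png

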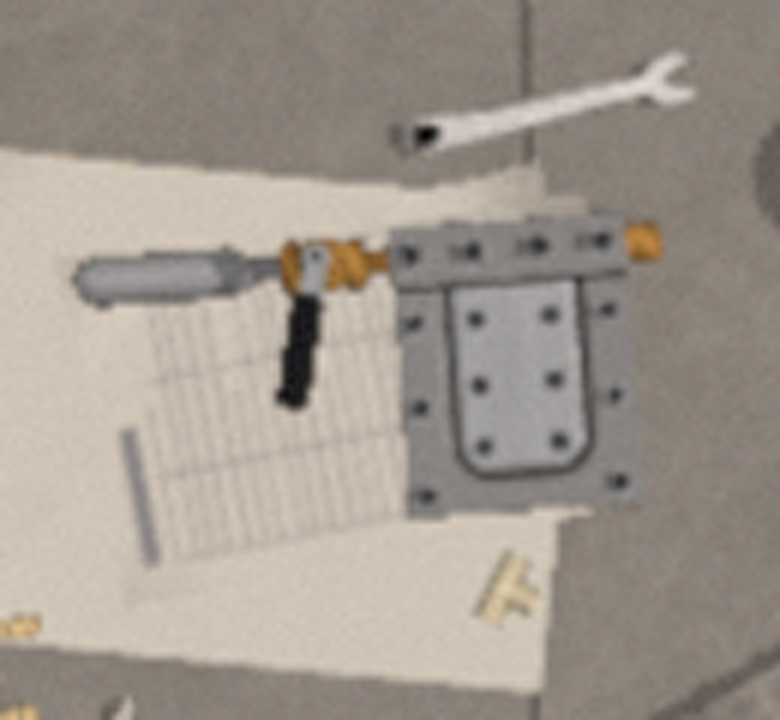

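View pics/c3.png

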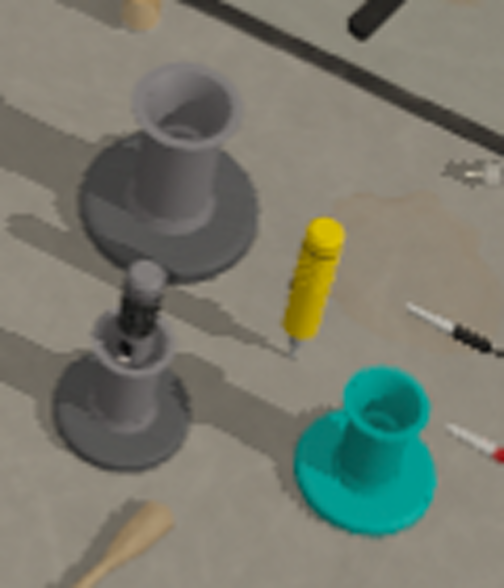

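View pics/c4.png

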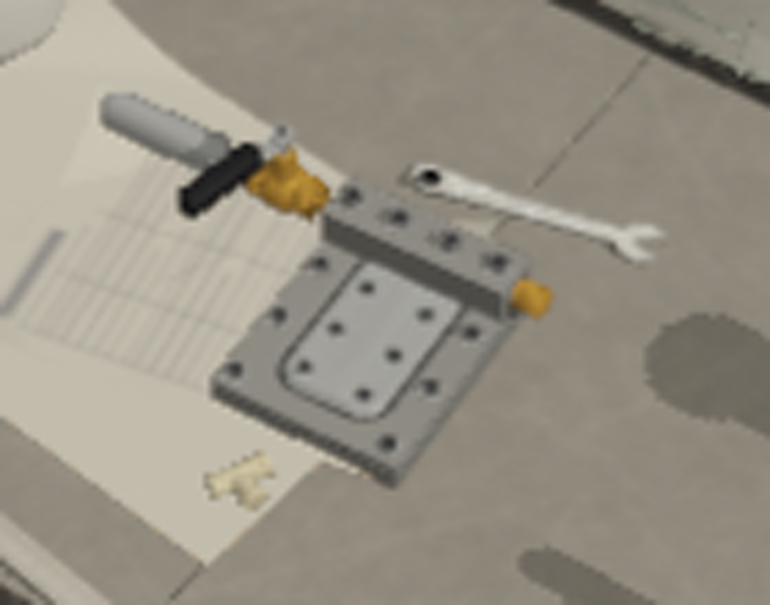

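```bash
cat > m1.py <<'E'
from h import *
from scipy.optimize import least_squares
T=load('top0');S=load('scene0')
t=lambda x,y:(215+x/6,190+y/6); s=lambda x,y:(240+x/5.5,210+y/5.5)
obs=[(T,t(409,517),(-58,50,17)),(T,t(638,507),(-58,-50,17)),
(T,t(388,228),(64,50,38)),
(T,t(524,475),(-42,0,15)),(T,t(456,380),(-10,28,15)),(T,t(587,370),(-10,-28,15)),
(S,s(214,383),(-58,50,17)),(S,s(397,473),(-58,-50,17)),(S,s(326,214),(38,50,38)),(S,s(503,291),(38,-50,38)),
(S,s(335,408),(-42,0,15)),(S,s(318,318),(-10,28,15)),(S,s(425,363),(-10,-28,15))]
def P(x,l):
    c,n=np.cos(x[2]),np.sin(x[2]); l=np.array(l)/1000
    return (x[0]+c*l[0]-n*l[1],x[1]+n*l[0]+c*l[1],l[2])
f=lambda x:np.concatenate([proj(c,P(x,l))-uv for c,uv,l in obs])
r=least_squares(f,[.5,0,0],x_scale=.1,loss='soft_l1'); print(r.x, np.round(r.fun.reshape(-1,2),1) if r.fun.size==26 else '')
print(np.round(f(r.x).reshape(-1,2),1))
# lever
a=onz(T,*t(317,255),.066); print('axis',a); 
for p in [(308,300),(290,398)]: print('grip T',onz(T,*t(*p),.071))
for p in [(280,133)]: print('axisS',onz(S,*s(*p),.071))
for p in [(247,158),(188,205)]: print('gripS',onz(S,*s(*p),.071))
tt=lambda x,y:(370+x/5.7,180+y/5.7); ss=lambda x,y:(380+x/4.2,250+y/4.2)
print('foot',onz(T,*tt(319,500),.003),onz(S,*ss(122,411),.004))
print('mouth',onz(T,*tt(350,496),.074),onz(S,*ss(132,337),.074))
print('pentop',onz(T,*tt(385,489),.138),onz(S,*ss(148,274),.138))
E
python3 m1.py
```

```text
[ 0.51709122 -0.03337485  0.06254234] [[ 0.5 -0.7]
 [ 1.8 -2. ]
 [ 0.2 -1.3]
 [ 0.6 -1.5]
 [ 0.1  2.6]
 [ 0.2  2.6]
 [-0.4 -0.8]
 [ 0.4 -0.9]
 [-0.7 -0.7]
 [ 0.8  0.5]
 [-2.1 -1.3]
 [-1.6  1.9]
 [-2.2  2.6]]
[[ 0.5 -0.7]
 [ 1.8 -2. ]
 [ 0.2 -1.3]
 [ 0.6 -1.5]
 [ 0.1  2.6]
 [ 0.2  2.6]
 [-0.4 -0.8]
 [ 0.4 -0.9]
 [-0.7 -0.7]
 [ 0.8  0.5]
 [-2.1 -1.3]
 [-1.6  1.9]
 [-2.2  2.6]]
axis [0.56074441 0.04839381 0.066     ]
grip T [0.54183666 0.05170087 0.071     ]
grip T [0.5019583  0.05916593 0.071     ]
axisS [0.55696055 0.04522812 0.071     ]
gripS [0.53601953 0.04870851 0.071     ]
gripS [0.49817918 0.05397234 0.071     ]
foot [ 0.47117073 -0.3511663   0.003     ] [ 0.47122856 -0.35251642  0.004     ]
mouth [ 0.47033234 -0.34961624  0.074     ] [ 0.47286209 -0.35000414  0.074     ]
pentop [ 0.47076797 -0.34990732  0.138     ] [ 0.47091736 -0.35313662  0.138     ]
```

```bash
cat >> h.py <<'E'
from scipy.spatial.transform import Rotation as Ro
def Rt(o=None):
    o=o or get_obs(); w,x,y,z=o['tool_rot']; return Ro.from_quat([x,y,z,w])
def plan(pos,yawy=None,o=None):
    "tool down, tool-y direction at yawy deg in world"
    o=o or get_obs(); R=Rt(o)
    d=R.inv().apply(np.array(pos)-o['eef_pos'])/.025
    out=[np.round(d,2).tolist()]
    if yawy is not None:
        a=np.radians(yawy); y=np.array([np.cos(a),np.sin(a),0]); z=np.array([0,0,-1.]); x=np.cross(y,z)
        W=Ro.from_matrix(np.c_[x,y,z]); out.append(np.round(np.degrees((R.inv()*W).as_rotvec())/5,2).tolist())
    print('dp',out[0],'ang',out[1:], 'cur',o['eef_pos'].round(4),'t',round(o['t'],2)); return out
E
python3 -c "
from h import *
plan([.50,.055,.22],79.4)
o=get_obs();print(np.round(Rt(o).as_matrix(),3))"
```

```text
dp [-16.84, -15.97, 0.45] ang [[-0.02, -0.0, -3.26]] cur [0.3054 0.6015 0.2306] t 0.15
[[-0.892  0.453 -0.001]
 [ 0.453  0.892 -0.001]
 [-0.    -0.001 -1.   ]]
```

Call:
jog_arm --dp '[[-1.4,-1.3,0],[-2.8,-2.6,0],[-4.2,-4.0,0.1],[-5.6,-5.3,0.2],[-7,-6.6,0.2]]' --angular '[[0,0,-0.6],[0,0,-1.2],[0,0,-1.8],[0,0,-2.5],[0,0,-3.25]]' --claw '[50,50,50,50,50]' --grip_force 30

```text
t: 0.65
eef_pos: [0.3871, 0.3733, 0.2258]
tool_rot: [-0.0, 0.092, 0.996, -0.0]
contact_force: [1.1, 0.3, 0.1]
gripper_width: 0.585
```

```bash
python3 -c "
from h import *
plan([.50,.055,.22],79.4)"
```

```text
dp [-6.77, -11.69, 0.24] ang [[-0.01, -0.0, 0.02]] cur [0.3871 0.3733 0.2258] t 0.65
```

Call:
jog_arm --dp '[[-0.9,-1.6,0],[-1.8,-3.2,0],[-2.7,-4.8,0.1],[-3.6,-6.4,0.1],[-4.5,-7.8,0.1]]' --angular '[[0,0,0],[0,0,0],[0,0,0],[0,0,0],[0,0,0]]' --claw '[50,50,50,50,50]'

```text
t: 1.15
eef_pos: [0.4614, 0.1606, 0.2238]
tool_rot: [-0.0, 0.093, 0.996, -0.0]
contact_force: [0.2, 1.0, 1.4]
gripper_width: 0.585
```

```bash
python3 -c "
from h import *
plan([.50,.055,.22],79.4)
shot('wrist','w1')"
```

```text
dp [-2.3, -3.86, 0.15] ang [[-0.0, -0.0, -0.02]] cur [0.4614 0.1606 0.2238] t 1.15
```

View pics/w1.png

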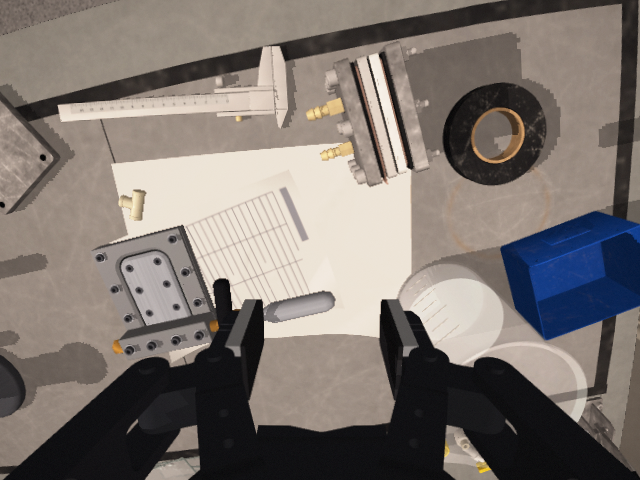

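Call:
jog_arm --dp '[[-0.8,-1.4,0],[-1.6,-2.8,0],[-2.2,-3.6,0.2],[-2.3,-3.86,0.2],[-2.3,-3.86,0.2]]' --angular '[[0,0,0],[0,0,0],[0,0,0],[0,0,0],[0,0,0]]' --claw '[50,50,50,50,50]'

```text
t: 1.7
eef_pos: [0.4998, 0.057, 0.2186]
tool_rot: [-0.0, 0.094, 0.996, -0.0]
contact_force: [-0.1, 0.9, -0.2]
gripper_width: 0.586
```

```bash
python3 -c "
from h import *
plan([.50,.055,.22],79.4)
shot('wrist','w2')
crop('w2',180,150,460,360,2.8,'w2c')"
```

```text
dp [-0.02, -0.08, -0.06] ang [[-0.0, -0.01, -0.04]] cur [0.4998 0.057  0.2186] t 1.7
```

View pics/w2.png

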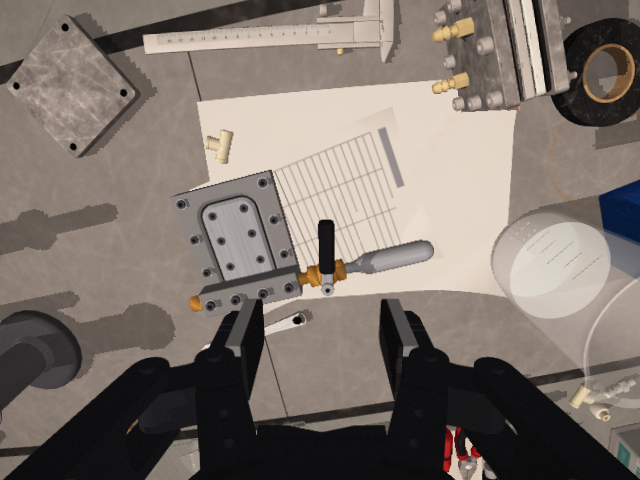

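```bash
python3 -c "
from h import *
crop('w2',165,160,315,315,3.87*1.3,'w2a')
crop('w2',285,205,445,305,5,'w2b')"
```

```text
(no output)
```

View pics/w2a.png

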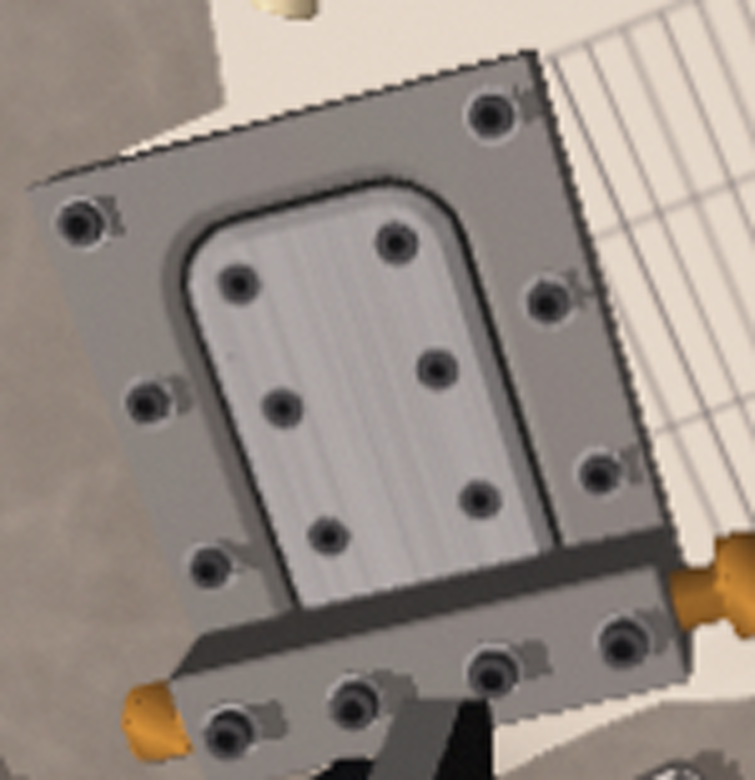

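View pics/w2b.png

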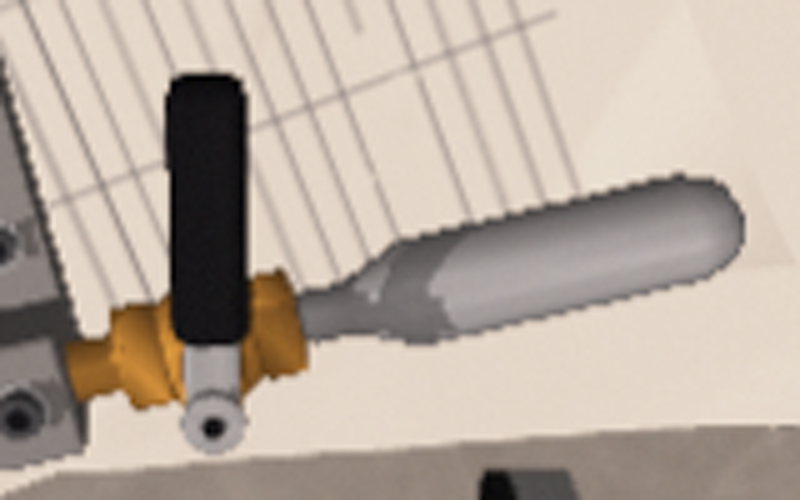

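```bash
cat > m2.py <<'E'
from h import *
from scipy.optimize import least_squares
c=load('w2'); s=3.87*1.3
a=lambda x,y:(165+x/s,160+y/s); b=lambda x,y:(285+x/5,205+y/5)
pt=lambda p,z:onz(c,*a(*p),z)[:2]*1000
L=[(465,240),(490,325),(510,390),(535,470),(558,545)];Rr=[(190,300),(217,375),(245,450),(270,525),(297,605)];F=[(240,217),(285,203),(340,189)]
# plate corners etc
C=[((31,187),(-58,-50),17),((533,52),(-58,50),17),((172,680),(38,-50),38),((655,568),(38,50),38)]
def loc(x,p):
    d=p-x[:2]; cc,ss=np.cos(x[2]/1000),np.sin(x[2]/1000); return np.array([cc*d[0]+ss*d[1],-ss*d[0]+cc*d[1]])
def f(x):
    r=[loc(x,pt(p,15))[1]-28 for p in []]
    r+=[loc(x,pt(p,.015))[1]-28 for p in L]+[loc(x,pt(p,.015))[1]+28 for p in Rr]+[loc(x,pt(p,.015))[0]+42 for p in F]
    return np.array(r)
r=least_squares(f,[517,-33,62]);print(r.x,r.fun.round(1))
for p,l,z in C: print(l,loc(r.x,pt(p,z/1000)).round(1))
ax=onz(c,*b(212,427),.071)[:2]*1000; g1=onz(c,*b(207,80),.071)[:2]*1000; g2=onz(c,*b(209,338),.071)[:2]*1000
print('axis',ax,loc(r.x,ax),'grip tip',g1,g2,'ang',np.degrees(np.arctan2(*(g1-g2)[::-1])),np.degrees(np.arctan2(*(g1-ax)[::-1])), np.linalg.norm(g1-ax))
E
python3 m2.py
```

```text
[515.48705429 -28.44174089  51.68918489] [-0.1 -0.3 -0.3 -0.1 -0.1  0.1  0.2  0.5  0.2 -0.1  0.3 -0.2 -0.2]
(-58, -50) [-57.3 -49.6]
(-58, 50) [-58.4  50.8]
(38, -50) [ 39.2 -48.3]
(38, 50) [38.6 49.7]
axis [559.59376957  52.3989894 ] [48.22453785 78.45393525] grip tip [497.98108316  62.98032227] [542.96324379  54.95439438] ang 169.8834764463384 170.25511521908535 62.51470012187937
```

```bash
python3 -c "
from h import *
c=shot('top','t2');d=shot('scene','s2');w=shot('wrist','w2x')
o=get_obs(); R=Rt(o).as_matrix(); print(o['eef_pos'])
for k in (-1,0,1):
  P=o['eef_pos']+R[:,1]*k*.025
  print(k,proj(c,P),proj(d,P),proj(w,P))
crop('t2',200,140,360,300,4,'t2c');crop('s2',220,120,380,280,4,'s2c')
"
```

```text
[0.49964698 0.05932677 0.21885521]
-1 [268.12362018 255.45529135] [275.53061864 210.02491825] [261.51908857 314.05894614]
0 [256.75648225 253.48554493] [268.28675839 204.61378457] [318.26048935 314.13474664]
1 [245.40742968 251.51698959] [261.15704737 199.28826055] [375.01935087 313.99335738]
```

View pics/t2c.png

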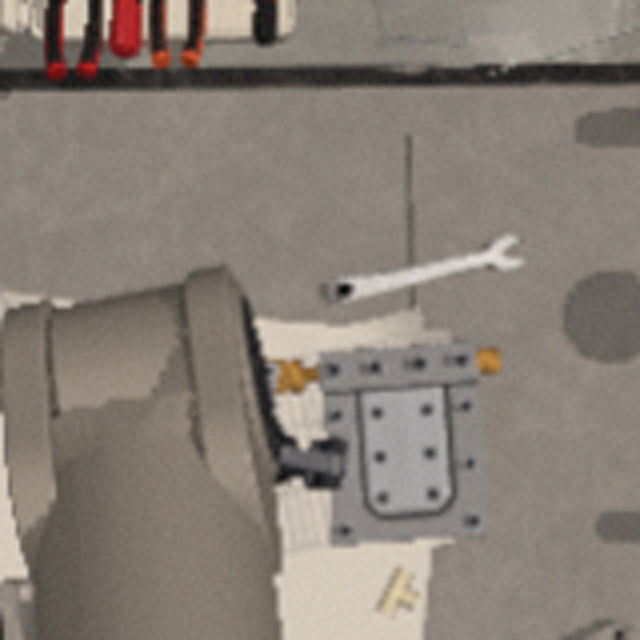

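View pics/s2c.png

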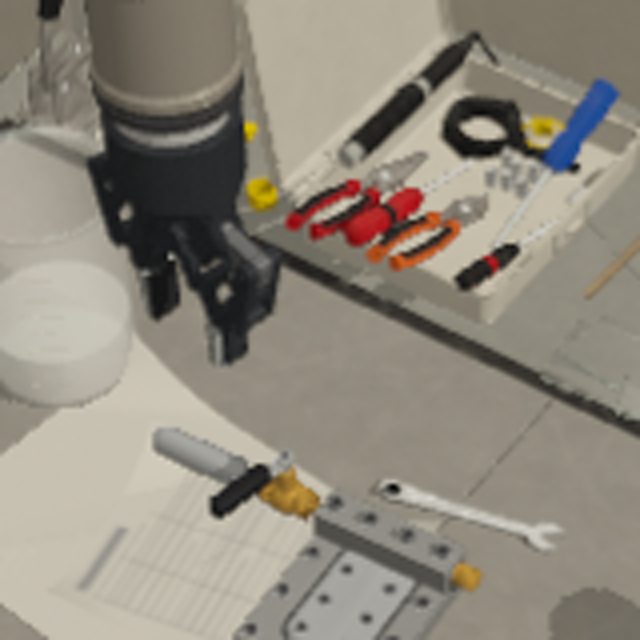

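```bash
python3 -c "
from h import *
for i in range(5):
  c=read_camera('wrist'); o=get_obs(); print(o['t'],o['eef_pos'].round(4),o['q'].round(4),o['joint_vel'].round(3)[:4],c['tvec'].round(4))
crop('w2x',200,280,440,400,3.3,'w2xc')
"
```

```text
1.95 [0.4997 0.0592 0.2189] [-0.4414  0.2068  0.2304  1.9859 -0.0581  0.955   1.2048] [ 0.002 -0.002  0.005 -0.001] [-0.1513 -0.4929  0.219 ]
2.0 [0.4997 0.0589 0.2188] [-0.4413  0.2068  0.2307  1.9859 -0.058   0.955   1.205 ] [ 0.003 -0.001  0.006 -0.001] [-0.1511 -0.493   0.219 ]
2.05 [0.4998 0.0587 0.2189] [-0.4411  0.2068  0.231   1.9858 -0.058   0.955   1.2051] [0.005 0.002 0.005 0.001] [-0.1511 -0.4931  0.2189]
2.1 [0.4999 0.0584 0.2189] [-0.4409  0.2069  0.2312  1.9858 -0.058   0.9549  1.2052] [ 0.005  0.002  0.004 -0.002] [-0.151  -0.4931  0.2189]
2.15 [0.4999 0.0582 0.2188] [-0.4407  0.207   0.2315  1.9858 -0.058   0.955   1.2052] [ 0.005 -0.     0.005  0.001] [-0.1509 -0.4932  0.2189]
```

View pics/w2xc.png

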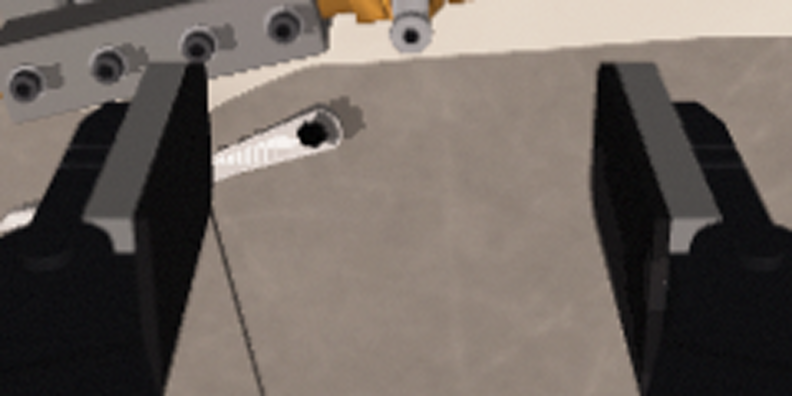

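```bash
python3 -c "
from h import *
plan([.520,.0565,.10],80)"
```

```text
dp [-0.8, 0.08, 4.75] ang [[0.0, -0.0, -0.12]] cur [0.4999 0.0582 0.2188] t 2.15
```

Call:
jog_arm --dp '[[-0.3,0.1,1.3],[-0.6,0.1,2.6],[-0.8,0.1,3.9],[-0.8,0.1,4.7],[-0.8,0.1,4.7]]' --angular '[[0,0,-0.1],[0,0,-0.1],[0,0,-0.1],[0,0,-0.1],[0,0,-0.1]]' --claw '[50,50,50,50,50]'

```text
t: 2.65
eef_pos: [0.5181, 0.0562, 0.0987]
tool_rot: [-0.003, 0.088, 0.996, -0.001]
contact_force: [-0.4, 0.3, 0.8]
gripper_width: 0.582
```

```bash
python3 -c "
from h import *
plan([.520,.0565,.047],80)
w=shot('wrist','w3'); crop('w3',170,150,470,400,2.6,'w3c'); print(get_obs()['contact_force'])"
```

```text
dp [-0.08, 0.03, 2.07] ang [[-0.03, -0.06, -0.03]] cur [0.5181 0.0562 0.0987] t 2.65
[0.64258159 0.16622215 1.37696536]
```

View pics/w3c.png

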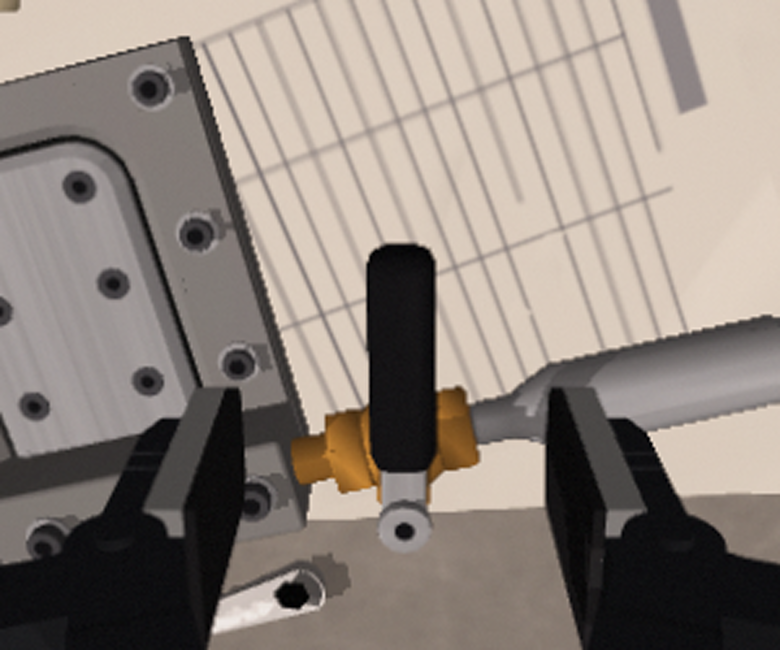

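Call:
jog_arm --dp '[[-0.1,0,0.8],[-0.1,0,1.6],[-0.1,0,2.05],[-0.1,0,2.05],[-0.1,0,2.05]]' --angular '[[0,0,0],[0,0,0],[0,0,0],[0,0,0],[0,0,0]]' --claw '[50,50,50,50,50]'

```text
t: 3.2
eef_pos: [0.5232, 0.0561, 0.051]
tool_rot: [0.001, 0.089, 0.996, 0.0]
contact_force: [0.8, -0.4, -0.1]
gripper_width: 0.582
```

```bash
python3 -c "
from h import *
plan([.520,.0565,.047],80)
w=shot('wrist','w4'); crop('w4',170,150,470,400,2.6,'w4c'); print(get_obs()['contact_force'])"
```

```text
dp [0.13, -0.01, 0.16] ang [[0.01, 0.01, -0.03]] cur [0.5232 0.0561 0.051 ] t 3.2
[-0.37270428 -1.38863511  0.06279832]
```

View pics/w4c.png

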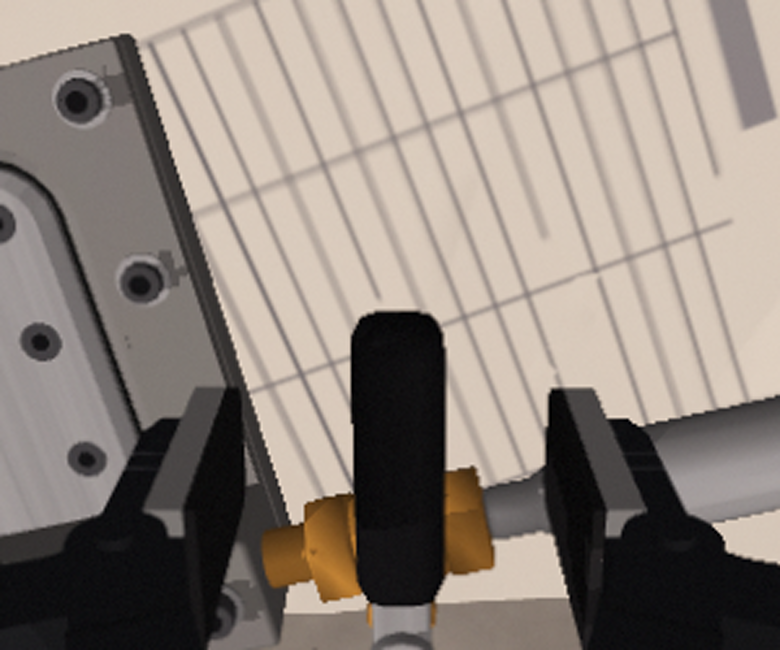

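Call:
jog_arm --dp '[[0,0,0.1],[0,0,0.1],[0,0,0.1],[0,0,0.1],[0,0,0.1]]' --angular '[[0,0,0],[0,0,0],[0,0,0],[0,0,0],[0,0,0]]' --claw '[10,10,10,10,10]' --grip_force 30

```text
t: 3.75
eef_pos: [0.5229, 0.0568, 0.048]
tool_rot: [0.0, 0.088, 0.996, 0.0]
contact_force: [-0.7, 4.4, 6.1]
gripper_width: 0.157
```

```bash
python3 -c "
from h import *
plan([.520,.0565,.047],80)
w=shot('wrist','w5'); crop('w5',170,150,470,400,2.6,'w5c'); o=get_obs();print(o['contact_force'],o['gripper_width']*85.4)"
```

```text
dp [0.11, -0.03, 0.04] ang [[0.01, 0.01, -0.02]] cur [0.5229 0.0568 0.048 ] t 3.75
[-1.17403193  4.04906449  4.86906688] 13.439617891377532
```

View pics/w5c.png

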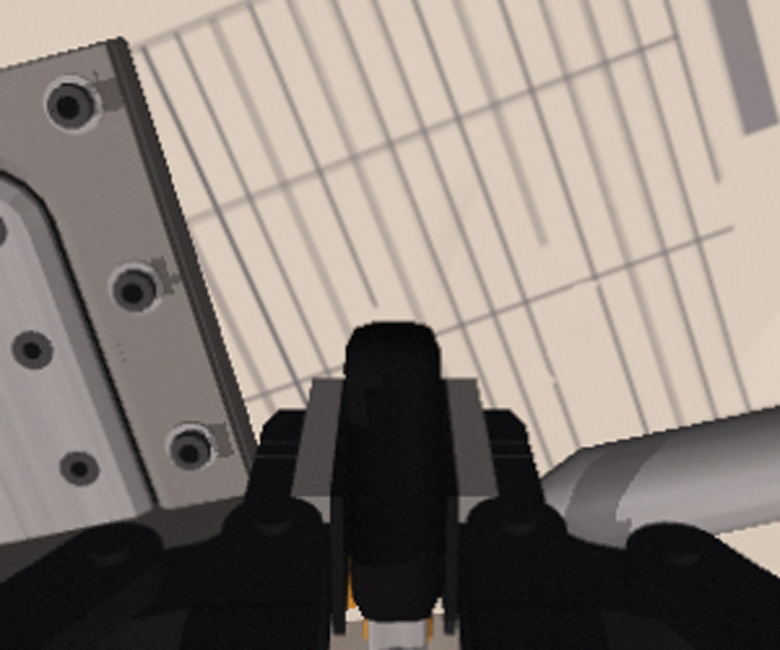

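Call:
jog_arm --dp '[[-0.01,0.13,0],[-0.02,0.27,0],[-0.05,0.4,0],[-0.1,0.53,0],[-0.15,0.65,0]]' --angular '[[0,0,1.04],[0,0,2.08],[0,0,3.12],[0,0,4.16],[0,0,5.2]]' --claw '[10,10,10,10,10]'

```text
t: 4.3
eef_pos: [0.5295, 0.073, 0.048]
tool_rot: [-0.0, 0.311, 0.95, 0.001]
contact_force: [-1.3, 5.7, 5.2]
gripper_width: 0.16
```

```bash
python3 -c "
from h import *
def a(th,r=.0375): t=np.radians(th); return [.5595+r*np.cos(t),.050+r*np.sin(t),.048]
plan(a(144),54)
"
```

```text
dp [-0.01, -0.04, -0.0] ang [[0.02, -0.01, -0.05]] cur [0.5295 0.073  0.048 ] t 4.3
```

Tracks well; continue.

Call:
jog_arm --dp '[[-0.01,0.13,0],[-0.02,0.27,0],[-0.05,0.4,0],[-0.1,0.53,0],[-0.15,0.65,0]]' --angular '[[0,0,1.04],[0,0,2.08],[0,0,3.12],[0,0,4.16],[0,0,5.2]]' --claw '[10,10,10,10,10]'

```text
t: 4.8
eef_pos: [0.5426, 0.0847, 0.048]
tool_rot: [-0.0, 0.517, 0.856, 0.001]
contact_force: [0.7, 7.5, 3.7]
gripper_width: 0.155
```

Call:
jog_arm --dp '[[-0.01,0.13,0],[-0.02,0.27,0],[-0.05,0.4,0],[-0.1,0.53,0],[-0.15,0.65,0]]' --angular '[[0,0,1.04],[0,0,2.08],[0,0,3.12],[0,0,4.16],[0,0,5.2]]' --claw '[10,10,10,10,10]'

```text
t: 5.3
eef_pos: [0.5594, 0.0895, 0.0481]
tool_rot: [-0.0, 0.696, 0.718, 0.002]
contact_force: [-3.7, 6.8, 4.1]
gripper_width: 0.16
```

```bash
python3 -c "
from h import *
def a(th,r=.0375): t=np.radians(th); return [.5595+r*np.cos(t),.050+r*np.sin(t),.048]
plan(a(92),2)
w=shot('wrist','w6'); print(get_obs()['contact_force'],get_obs()['torque'])
"
```

```text
dp [-0.08, -0.05, 0.0] ang [[0.03, -0.03, -0.04]] cur [0.5594 0.0895 0.0481] t 5.3
[0.99712142 9.33134288 6.09662827] [ 1.71544952 -0.08958003  0.48019054]
```

View pics/w6.png

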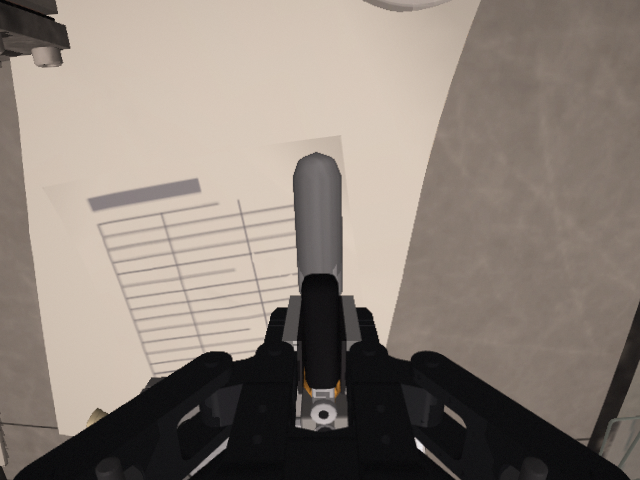

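Call:
jog_arm --dp '[[0,0.08,0],[0,0.08,0],[0,0.08,0],[0,0.06,0],[0,0.04,0]]' --angular '[[0,0,0.3],[0,0,0.5],[0,0,0.5],[0,0,0.3],[0,0,0.1]]' --claw '[10,10,10,10,10]'

```text
t: 5.85
eef_pos: [0.5593, 0.0895, 0.048]
tool_rot: [-0.001, 0.697, 0.717, 0.001]
contact_force: [-1.1, 7.7, 4.8]
gripper_width: 0.159
```

Call:
jog_arm --dp '[[0,0,0],[0,0,0],[0,0,0],[0,0,-0.8],[0,0,-1.8]]' --angular '[[0,0,0],[0,0,0],[0,0,0],[0,0,0],[0,0,0]]' --claw '[50,50,50,50,50]'

```text
t: 6.35
eef_pos: [0.5578, 0.0854, 0.0919]
tool_rot: [-0.0, 0.699, 0.715, -0.002]
contact_force: [-0.4, 0.3, 0.9]
gripper_width: 0.583
```

Call:
jog_arm --dp '[[0,0,-1.5],[0,0,-3],[0,0,-4],[0,0,-4],[0,0,-4]]' --angular '[[0,0,0],[0,0,0],[0,0,0],[0,0,0],[0,0,0]]' --claw '[50,50,50,50,50]'

```text
t: 6.85
eef_pos: [0.5588, 0.0861, 0.1925]
tool_rot: [0.0, 0.699, 0.715, 0.0]
contact_force: [-1.0, 0.9, -0.8]
gripper_width: 0.585
```

```bash
python3 -c "
from h import *
plan([.50,-.3,.25],90)
w=shot('wrist','w7'); print(get_obs()['contact_force'],get_obs()['q'].round(2))
"
```

```text
dp [-15.39, -2.7, -2.3] ang [[0.0, 0.0, -17.74]] cur [0.5588 0.0861 0.1925] t 6.85
[-0.24349693 -0.14110954  0.17979409] [-0.8   0.4   0.7   1.9  -0.32  0.95  0.06]
```

View pics/w7.png

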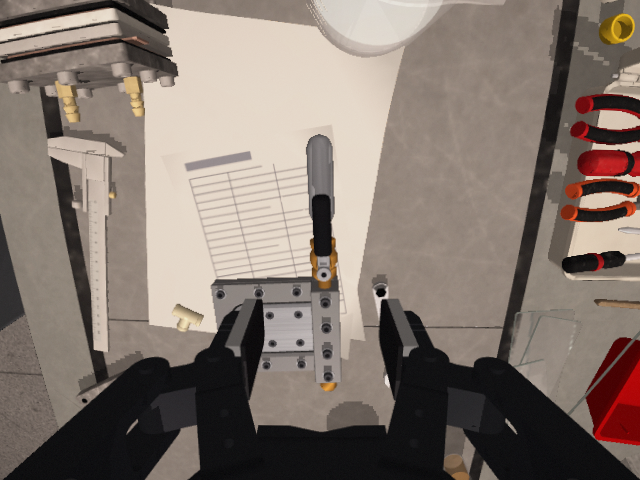

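```bash
python3 -c "
from h import *
crop('w7',200,230,360,400,4.4,'w7c')
c=load('w7'); print(onz(c,324,274,.071))
"
```

```text
[0.56169164 0.05444618 0.071     ]
```

View pics/w7c.png

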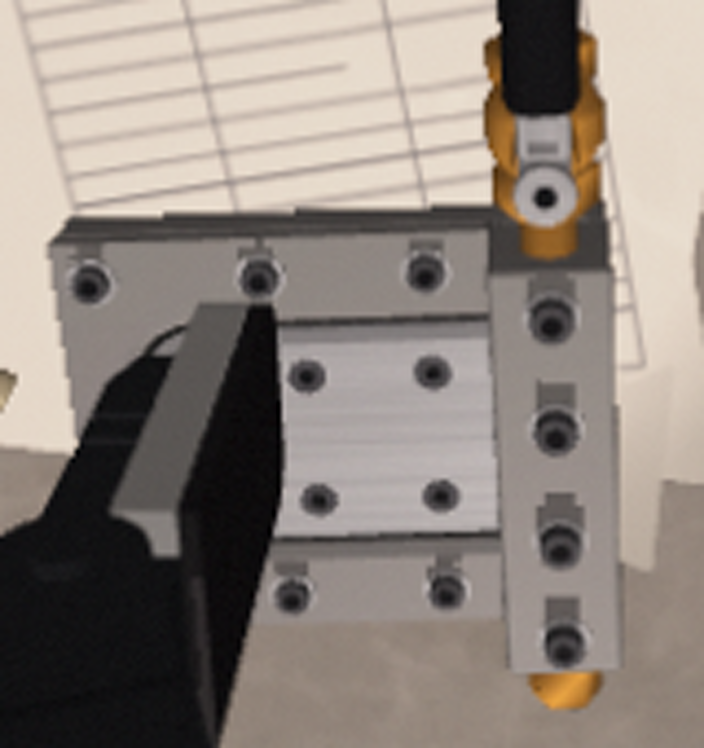

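```bash
cat > m3.py <<'E'
from h import *
c=load('w7'); b=lambda x,y:(200+x/4.4,230+y/4.4)
P=lambda x,y,z:onz(c,*b(x,y),z)[:2]*1000
def ang(p,q): d=q-p; return np.degrees(np.arctan2(d[1],d[0]))
print('legL',ang(P(280,322,.015),P(488,316,.015)),'legR',ang(P(280,543,.015),P(500,535,.015)))
print('hdr',ang(P(510,665,.038),P(490,270,.038))-90,ang(P(622,665,.038),P(610,268,.038))-90)
print(P(490,270,.038),P(610,268,.038),P(510,665,.038),P(620,665,.038),'legs',P(380,319,.015),P(390,539,.015))
c=load('w2'); s=3.87*1.3;a=lambda x,y:(165+x/s,160+y/s)
Q=lambda x,y,z:onz(c,*a(x,y),z)[:2]*1000
print('w2',ang(Q(558,545,.015),Q(465,240,.015))-180,ang(Q(297,605,.015),Q(190,300,.015))-180, ang(Q(172,680,.038),Q(655,568,.038))-90,ang(Q(31,187,.017),Q(533,52,.017))-90)
T=load('top0');S=load('scene0');t=lambda x,y:onz(T,215+x/6,190+y/6,.015)[:2]
print('top', ang(t(462,440),t(452,300))+0,ang(t(592,435),t(581,290)),ang(t(638,507),t(409,517))-90)
E
python3 m3.py
```

```text
legL 3.207217967205088 legR 3.917035574941265
hdr 3.3752857131404994 3.7685050131103566
[551.44359157  23.30908327] [575.78085997  24.2819525 ] [557.19565451 -74.21972691] [581.7882283  -73.72220901] legs [ 5.26868944e+02 -3.35959335e-01] [528.64024651 -57.64385189]
w2 -357.0170574841659 -357.2060325539187 3.3225666379352674 3.578185177008237
top 3.5939832910520466 3.6069381574390693 1.767941406473895
```

Call:
jog_arm --dp '[[-1.3,-0.3,-0.5],[-2.7,-0.6,-1.0],[-4.1,-0.9,-1.5],[-5.4,-1.1,-2],[-6.8,-1.3,-2]]' --angular '[[0,0,-1.5],[0,0,-3],[0,0,-4.5],[0,0,-6],[0,0,-7.5]]' --claw '[60,60,60,60,60]'

```text
t: 7.4
eef_pos: [0.5301, -0.0855, 0.2426]
tool_rot: [0.0, 0.429, 0.903, 0.0]
contact_force: [0.8, 0.6, -0.2]
gripper_width: 0.706
```

```bash
python3 -c "
from h import *
plan([.472,-.35,.25],90); print(get_obs()['q'].round(2))
"
```

```text
dp [-6.74, -8.48, -0.3] ang [[0.0, 0.0, -10.17]] cur [ 0.5301 -0.0855  0.2426] t 7.4
[-0.48  0.27  0.64  1.91 -0.19  1.03  0.92]
```

Call:
jog_arm --dp '[[-1.1,-1.4,0],[-2.2,-2.8,0],[-3.4,-4.2,-0.1],[-4.5,-5.6,-0.2],[-5.4,-6.8,-0.2]]' --angular '[[0,0,-1.5],[0,0,-3],[0,0,-4.5],[0,0,-6],[0,0,-7.5]]' --claw '[60,60,60,60,60]'

```text
t: 7.9
eef_pos: [0.4809, -0.2983, 0.2462]
tool_rot: [-0.001, 0.117, 0.993, -0.0]
contact_force: [0.4, 0.4, 0.2]
gripper_width: 0.703
```

```bash
python3 -c "
from h import *
plan([.472,-.35,.25],90); print(get_obs()['q'].round(2))
"
```

```text
dp [-0.14, -2.09, -0.15] ang [[-0.0, -0.03, -2.69]] cur [ 0.4809 -0.2983  0.2462] t 7.9
[-0.03  0.32  0.59  1.83 -0.2   1.05  1.98]
```

Call:
jog_arm --dp '[[0,-0.8,0],[-0.1,-1.6,0],[-0.1,-2.1,-0.1],[-0.1,-2.1,-0.1],[-0.1,-2.1,-0.1]]' --angular '[[0,0,-1.3],[0,0,-2.6],[0,0,-2.7],[0,0,-2.7],[0,0,-2.7]]' --claw '[60,60,60,60,60]'

```text
t: 8.4
eef_pos: [0.4721, -0.347, 0.2487]
tool_rot: [-0.001, 0.002, 1.0, 0.001]
contact_force: [0.6, 0.7, -0.1]
gripper_width: 0.701
```

```bash
python3 -c "
from h import *
w=shot('wrist','w8');plan([.472,-.35,.25],90); print(get_obs()['q'].round(2))
for z in (0,.074,.138): print(proj(w,[.471,-.3505,z]))
"
```

```text
dp [0.02, -0.14, -0.04] ang [[0.02, -0.02, -0.03]] cur [ 0.4725 -0.3464  0.2489] t 8.45
[ 0.09  0.35  0.56  1.78 -0.21  1.07  2.29]
[316.33603899 198.63614152]
[315.43073213 215.13141857]
[314.26300223 236.45805935]
```

View pics/w8.png

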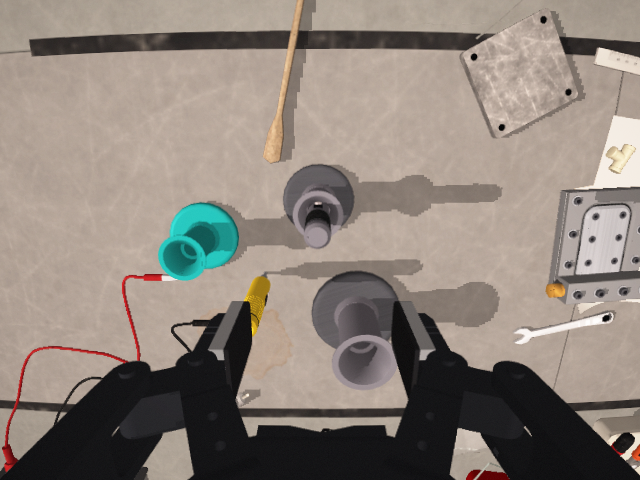

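```bash
python3 -c "
from h import *
plan([.471,-.351,.15],90)
T=load('top0');print(onz(T,457,231,.1),onz(T,481,249,.074),onz(T,412,210,.1))
"
```

```text
dp [0.05, -0.19, 3.96] ang [[0.02, -0.02, -0.03]] cur [ 0.4725 -0.3464  0.2489] t 8.45
[ 0.55494343 -0.40890508  0.1       ] [ 0.51251156 -0.47345442  0.074     ] [ 0.6072154  -0.30186868  0.1       ]
```

Call:
jog_arm --dp '[[0,-0.1,1],[0,-0.1,2],[0,-0.1,3],[0,-0.1,3.8],[0,-0.1,3.8]]' --angular '[[0,0,0],[0,0,0],[0,0,0],[0,0,0],[0,0,0]]' --claw '[45,45,45,45,45]'

```text
t: 8.95
eef_pos: [0.4715, -0.3473, 0.152]
tool_rot: [-0.003, 0.001, 1.0, 0.002]
contact_force: [0.0, 0.5, 0.1]
gripper_width: 0.525
```

```bash
python3 -c "
from h import *
w=shot('wrist','w9');plan([.471,-.351,.087],90); print(get_obs()['q'].round(2))
for z in (0,.074,.138): print(proj(w,[.471,-.351,z]))
print(proj(w,get_obs()['eef_pos']))
crop('w9',200,130,440,370,3,'w9c')
"
```

```text
dp [0.04, -0.11, 2.67] ang [[0.02, -0.03, -0.02]] cur [ 0.4723 -0.3484  0.1538] t 9.0
[ 0.14  0.46  0.51  1.87 -0.28  0.89  2.36]
[314.49875106 223.03737963]
[312.933971   252.94525893]
[310.57810472 298.20731207]
[315.79569025 317.20455407]
```

View pics/w9c.png

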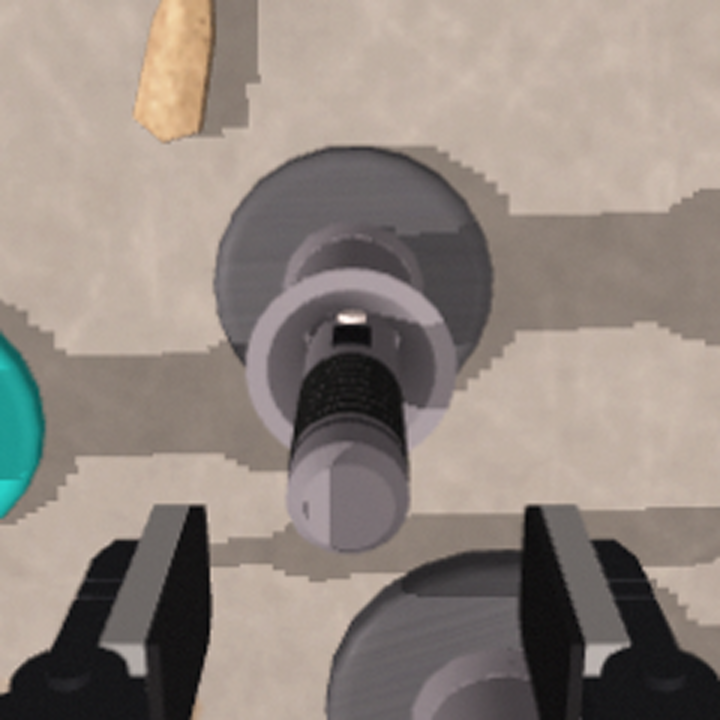

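Call:
jog_arm --dp '[[0.1,0,0.8],[0.1,0,1.6],[0.1,0,2.4],[0.1,0,2.6],[0.1,0,2.6]]' --angular '[[0,0,0],[0,0,0],[0,0,0],[0,0,0],[0,0,0]]' --claw '[45,45,45,45,45]'

```text
t: 9.5
eef_pos: [0.4705, -0.3499, 0.0905]
tool_rot: [0.0, 0.001, 1.0, 0.0]
contact_force: [0.3, 1.0, 0.3]
gripper_width: 0.528
```

```bash
python3 -c "
from h import *
w=shot('wrist','w10');plan([.470,-.3497,.087],90); print(get_obs()['contact_force'].round(2))
crop('w10',200,130,440,370,3,'w10c')
"
```

```text
dp [0.03, 0.02, 0.17] ang [[-0.01, 0.01, -0.03]] cur [ 0.4708 -0.3503  0.0911] t 9.55
[-0.85 -0.58  0.04]
```

View pics/w10c.png

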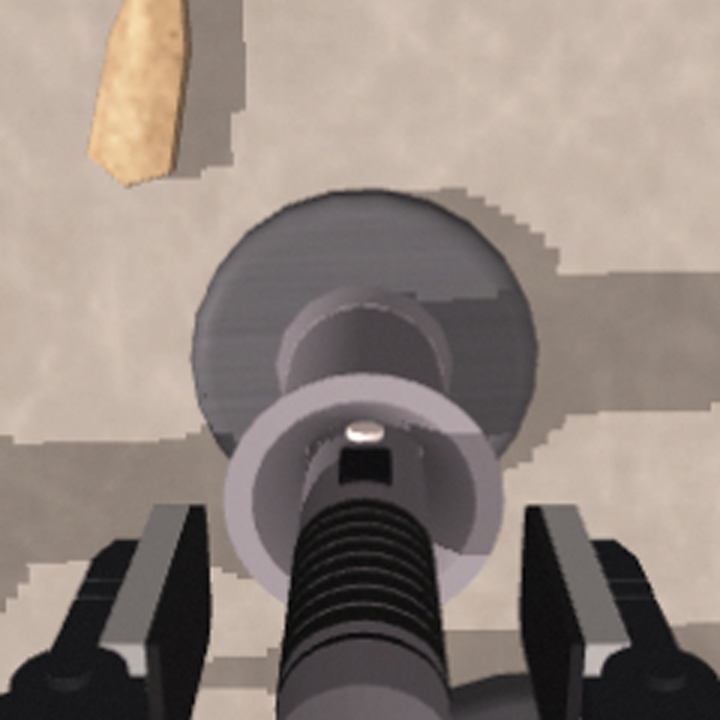

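Call:
jog_arm --dp '[[0,0,0.1],[0,0,0.1],[0,0,0.1],[0,0,0.1],[0,0,0.1]]' --angular '[[0,0,0],[0,0,0],[0,0,0],[0,0,0],[0,0,0]]' --claw '[45,45,15,15,15]' --grip_force 50

```text
t: 10.05
eef_pos: [0.4703, -0.3502, 0.088]
tool_rot: [0.0, 0.002, 1.0, -0.0]
contact_force: [0.1, 0.6, 3.6]
gripper_width: 0.219
```

Call:
jog_arm --dp '[[0,0,0],[0,0,0],[0,0,0],[0,0,0],[0,0,0]]' --angular '[[0,0,0],[0,0,0],[0,0,0],[0,0,0],[0,0,0]]' --claw '[15,15,15,15,15]'

```text
t: 10.55
eef_pos: [0.4704, -0.3502, 0.088]
tool_rot: [0.0, 0.001, 1.0, -0.0]
contact_force: [-0.4, 2.0, 5.3]
gripper_width: 0.22
```

```bash
python3 -c "
from h import *
w=shot('wrist','w11');plan([.470,-.3497,.087],90); print(get_obs()['contact_force'].round(2))
"
```

```text
dp [0.01, 0.02, 0.04] ang [[-0.0, 0.01, -0.03]] cur [ 0.4703 -0.3502  0.088 ] t 10.6
[-1.26  1.53  6.01]
```

View pics/w11.png

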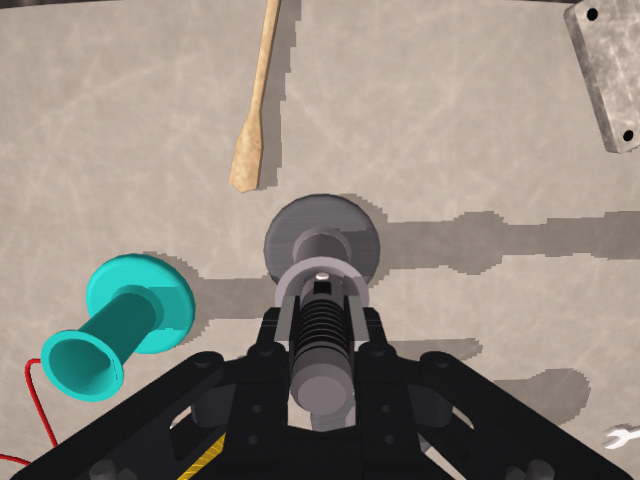

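Call:
jog_arm --dp '[[0,0,-0.5],[0,0,-1.1],[0,0,-1.9],[0,0,-2.8],[0,0,-3.8]]' --angular '[[0,0,0],[0,0,0],[0,0,0],[0,0,0],[0,0,0]]' --claw '[15,15,15,15,15]'

```text
t: 11.1
eef_pos: [0.4698, -0.3501, 0.1842]
tool_rot: [-0.0, 0.002, 1.0, -0.0]
contact_force: [-0.5, 0.3, -1.3]
gripper_width: 0.216
```

```bash
python3 -c "
from h import *
w=shot('scene','s12');w=shot('wrist','w12');print(get_obs()['contact_force'].round(2))
# seam targets
cx,cy,th=.5167,-.0313,.0585
f=lambda x,y:(cx+np.cos(th)*x/1e3-np.sin(th)*y/1e3,cy+np.sin(th)*x/1e3+np.cos(th)*y/1e3)
print(f(28,28)); plan([*f(28,28),.185],90)
crop('s12',360,220,480,360,4.2,'s12c')
"
```

```text
[ 0.09 -1.44 -0.04]
(np.float64(0.5430150362765994), np.float64(-0.001710831952194715))
dp [-2.8, 14.02, 0.05] ang [[-0.04, 0.07, -0.04]] cur [ 0.4718 -0.3519  0.1869] t 11.2
```

View pics/w12.png

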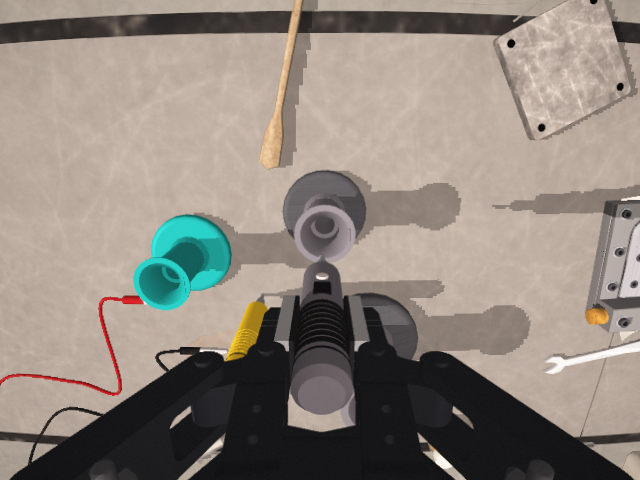

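View pics/s12c.png

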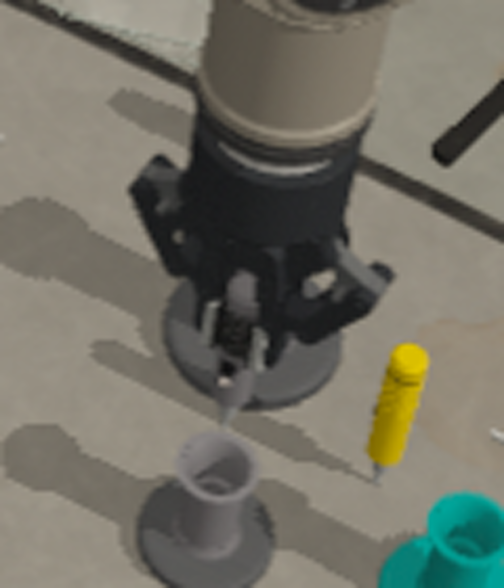

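Call:
jog_arm --dp '[[-0.3,1.4,0],[-0.6,3,0],[-0.9,4.7,0],[-1.3,6.4,0],[-1.6,8,0]]' --angular '[[0,0,0],[0,0,0],[0,0,0],[0,0,0],[0,0,0]]' --claw '[15,15,15,15,15]'

```text
t: 11.7
eef_pos: [0.5107, -0.1482, 0.1826]
tool_rot: [0.0, 0.001, 1.0, 0.0]
contact_force: [0.8, 0.7, -1.4]
gripper_width: 0.221
```

```bash
cat >> h.py <<'E'
CX,CY,TH=.5167,-.0313,.0585
def F(x,y,cx=None): return (CX+np.cos(TH)*x/1e3-np.sin(TH)*y/1e3,CY+np.sin(TH)*x/1e3+np.cos(TH)*y/1e3)
E
python3 -c "
from h import *
plan([*F(28,28),.185],90);print(get_obs()['contact_force'])"
```

```text
dp [-1.28, 5.86, -0.09] ang [[0.0, 0.0, -0.03]] cur [ 0.5107 -0.1482  0.1826] t 11.7
[ 0.78958956  0.65183731 -1.35036386]
```

Call:
jog_arm --dp '[[-0.3,1.6,0],[-0.7,3.2,0],[-1.1,4.8,0],[-1.3,5.7,0],[-1.3,5.85,0]]' --angular '[[0,0,0],[0,0,0],[0,0,0],[0,0,0],[0,0,0]]' --claw '[15,15,15,15,15]'

```text
t: 12.2
eef_pos: [0.544, 0.0001, 0.1823]
tool_rot: [-0.0, -0.001, 1.0, 0.001]
contact_force: [-0.2, 0.5, -0.4]
gripper_width: 0.219
```

Call:
jog_arm --dp '[[0,0,0.7],[0,0,1.4],[0,0,2.1],[0,0,2.6],[0,0,2.6]]' --angular '[[0,0,0],[0,0,0],[0,0,0],[0,0,0],[0,0,0]]' --claw '[15,15,15,15,15]'

```text
t: 12.7
eef_pos: [0.5421, -0.005, 0.1161]
tool_rot: [-0.002, 0.002, 1.0, -0.0]
contact_force: [-1.0, 0.4, -0.5]
gripper_width: 0.22
```

```bash
python3 -c "
from h import *
w=shot('wrist','w13');o=get_obs();plan([*F(28,28),.115],90,o);print(o['contact_force'])
e=o['eef_pos'];print('tip',proj(w,e-[0,0,.074]))
for p in [(28,28),(4,28),(-20,28),(-42,0),(28,-28)]: print(p,proj(w,[*F(*p),.015]))
crop('w13',220,110,460,310,3.3,'w13c')"
```

```text
dp [-0.0, 0.13, 0.08] ang [[-0.01, -0.02, -0.05]] cur [ 0.543  -0.0049  0.1171] t 12.75
[ 0.61111805  0.43475986 -0.6784033 ]
tip [319.33345932 257.3713589 ]
(28, 28) [324.08357937 243.41623911]
(4, 28) [321.95497732 210.0181499 ]
(-20, 28) [319.70034975 174.69137684]
(-42, 0) [274.3556589 143.4743828]
(28, -28) [244.88594971 248.132248  ]
```

View pics/w13c.png

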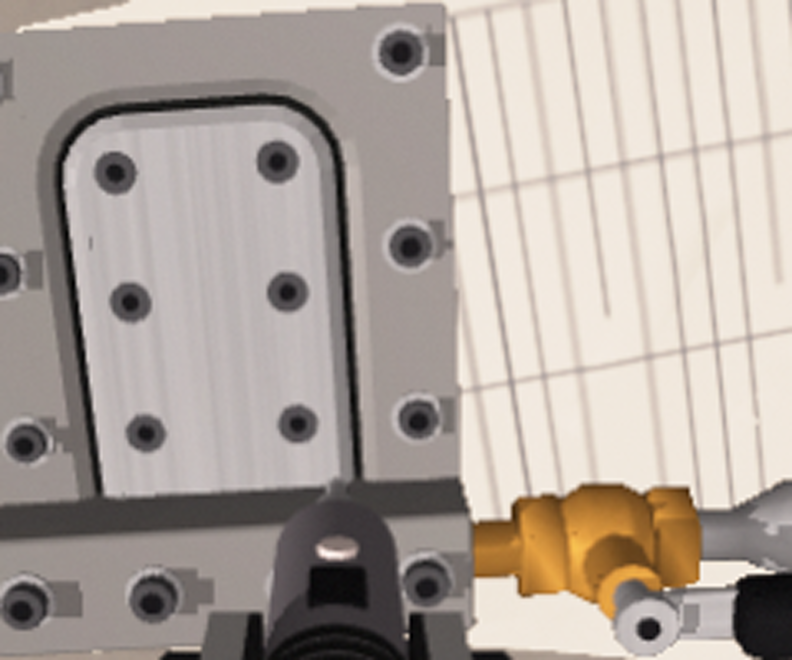

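```bash
python3 -c "
from h import *
plan([*F(20,28),.093],90)"
```

```text
dp [0.32, 0.11, 0.96] ang [[-0.01, -0.02, -0.05]] cur [ 0.543  -0.0049  0.1171] t 12.75
```

Call:
jog_arm --dp '[[0.2,0,0.3],[0.3,0.1,0.6],[0.3,0.1,0.9],[0.3,0.1,0.9],[0.3,0.1,0.9]]' --angular '[[0,0,0],[0,0,0],[0,0,0],[0,0,0],[0,0,0]]' --claw '[15,15,15,15,15]'

```text
t: 13.25
eef_pos: [0.5361, -0.0015, 0.0949]
tool_rot: [-0.0, 0.001, 1.0, -0.0]
contact_force: [0.9, 0.2, -0.7]
gripper_width: 0.223
```

```bash
cat > v.py <<'E'
from h import *
import sys
n,lx,ly=sys.argv[1],float(sys.argv[2]),float(sys.argv[3])
w=shot('wrist',n);o=get_obs();plan([*F(lx,ly),.085],90,o);print(o['contact_force'].round(2))
e=o['eef_pos'];print('tip',proj(w,e-[0,0,.074]).round(1),'local',np.array([[np.cos(TH),np.sin(TH)],[-np.sin(TH),np.cos(TH)]])@(e[:2]-[CX,CY])*1e3)
for p in [(28,28),(4,28),(-20,28),(-42,0),(-20,-28),(4,-28)]: print(p,proj(w,[*F(*p),.015]).round(1))
crop(n,220,110,460,310,3.3,n+'c'); crop(n,280,190,370,270,8.5,n+'d')
E
python3 v.py w14 20 28
```

```text
dp [0.05, -0.03, 0.41] ang [[-0.0, 0.0, -0.03]] cur [ 0.5363 -0.0016  0.0952] t 13.3
[-0.13  0.55 -0.75]
tip [319.  255.6] local [21.35244933 28.54582314]
(28, 28) [318.9 261.9]
(4, 28) [316.5 226.5]
(-20, 28) [313.9 188.8]
(-42, 0) [264.6 155.2]
(-20, -28) [223.3 194.6]
(4, -28) [228.7 231.8]
```

View pics/w14c.png

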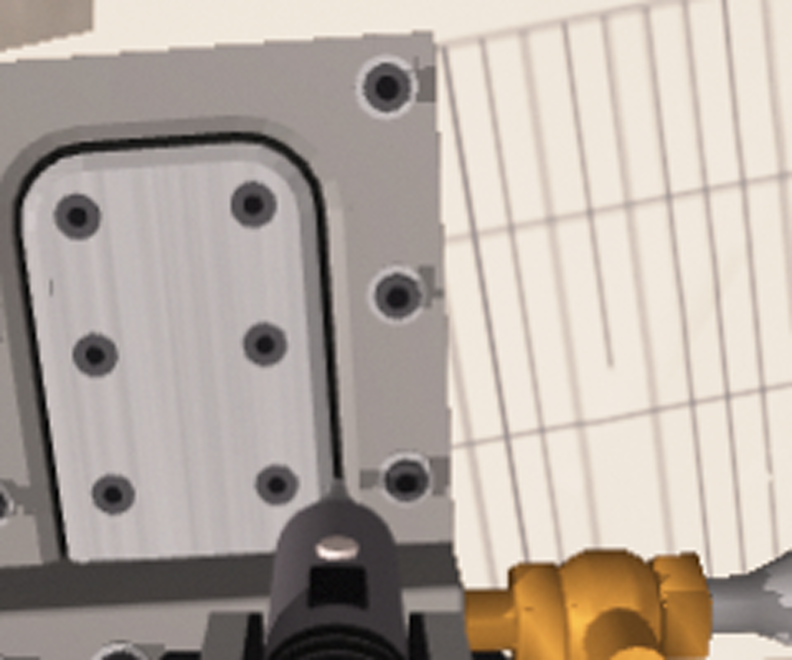

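View pics/w14d.png

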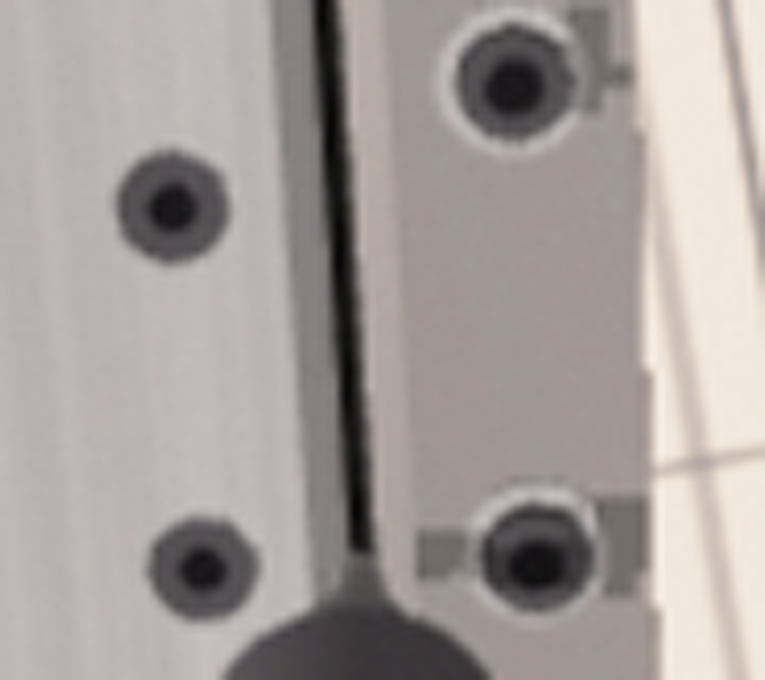

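```bash
python3 -c "
from h import *
w=load('w14')
for p,z in [((38,0),.017),((38,28),.017),((-58,50),.017),((-58,0),.017),((-42,0),.015),((-42,14),.015),((38,-10),.017)]: print(p,proj(w,[*F(*p),z]).round(1))
crop('w14',225,255,285,300,12,'w14e');crop('w14',230,110,370,170,5.7,'w14f')"
```

```text
(38, 0) [277.3 279.6]
(38, 28) [319.8 277.2]
(-58, 50) [347.5 121.8]
(-58, 0) [261.2 127.5]
(-42, 0) [264.6 155.2]
(-42, 14) [287.9 153.6]
(38, -10) [262.2 280.5]
```

View pics/w14e.png

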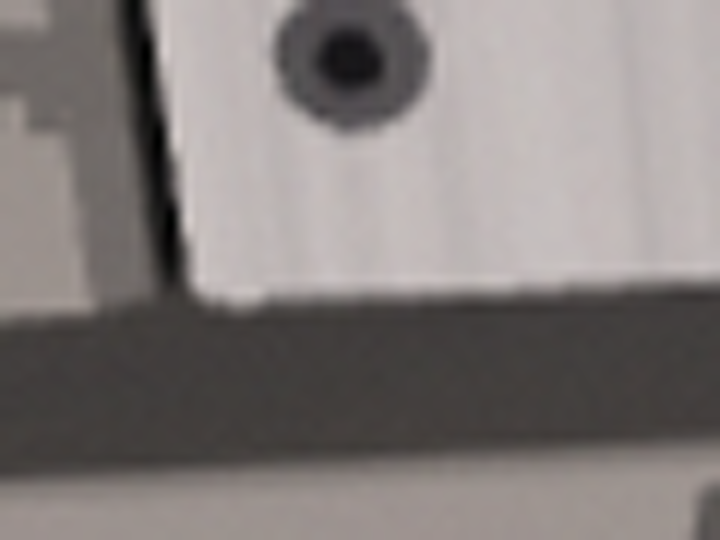

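View pics/w14f.png

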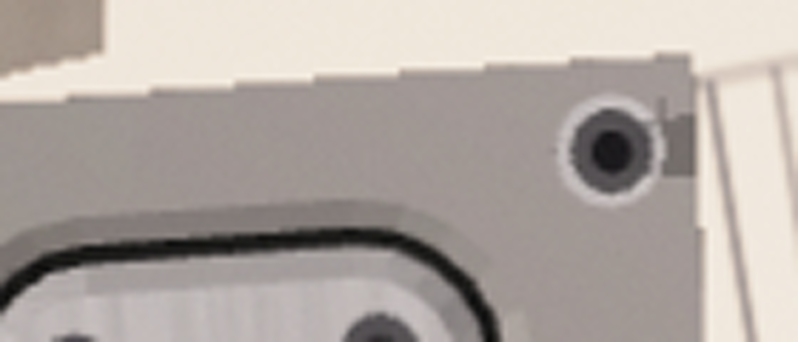

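```bash
sed -i 's/^CX,CY.*/CX,CY,TH=.5165,-.0309,.0585/' h.py; python3 -c "
from h import *
plan([*F(29.5,28),.089],90); o=get_obs(); print(o['contact_force'])"
```

```text
dp [-0.32, 0.01, 0.25] ang [[-0.0, 0.0, -0.03]] cur [ 0.5363 -0.0016  0.0952] t 13.3
[-0.12752188  0.55163678 -0.75475207]
```

Call:
jog_arm --dp '[[-0.15,0,0],[-0.3,0,0],[-0.32,0,0.1],[-0.32,0,0.2],[-0.32,0,0.25]]' --angular '[[0,0,0],[0,0,0],[0,0,0],[0,0,0],[0,0,0]]' --claw '[15,15,15,15,15]'

```text
t: 13.8
eef_pos: [0.544, -0.0015, 0.0885]
tool_rot: [-0.0, 0.001, 1.0, 0.0]
contact_force: [0.7, 0.4, 0.8]
gripper_width: 0.222
```

```bash
python3 v.py w15 29 28
```

```text
dp [0.01, 0.01, 0.14] ang [[0.0, -0.0, -0.03]] cur [ 0.544  -0.0015  0.0884] t 13.85
[-0.01  0.24 -0.46]
tip [319.1 255.1] local [29.13771878 27.78860971]
(28, 28) [319.3 253.7]
(4, 28) [316.8 216.6]
(-20, 28) [314.1 177.1]
(-42, 0) [262.8 141.9]
(-20, -28) [220.  183.2]
(4, -28) [225.6 222.2]
```

View pics/w15d.png

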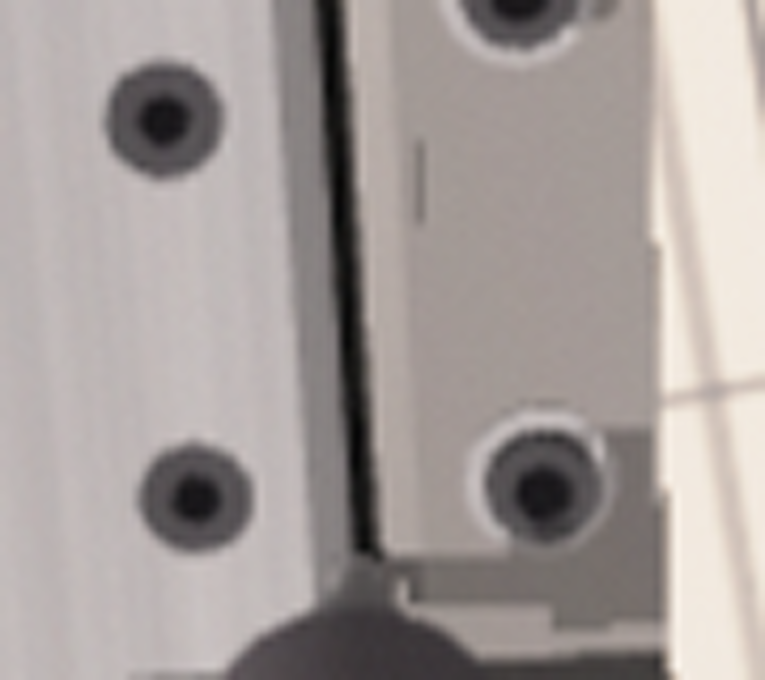

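Call:
jog_arm --dp '[[0,0,0.05],[0,0,0.1],[0,0,0.15],[0,0,0.18],[0,0,0.18]]' --angular '[[0,0,0],[0,0,0],[0,0,0],[0,0,0],[0,0,0]]' --claw '[15,15,15,15,15]'

```text
t: 14.35
eef_pos: [0.5441, -0.0015, 0.0843]
tool_rot: [0.0, 0.001, 1.0, 0.0]
contact_force: [-0.3, 0.9, 1.9]
gripper_width: 0.218
```

```bash
python3 v.py w16 28 28|head -3
```

```text
dp [0.05, 0.01, -0.03] ang [[0.0, -0.0, -0.03]] cur [ 0.5441 -0.0015  0.0843] t 14.4
[-0.76  1.39  1.05]
tip [319.  255.2] local [29.28066924 27.73178137]
```

View pics/w16d.png

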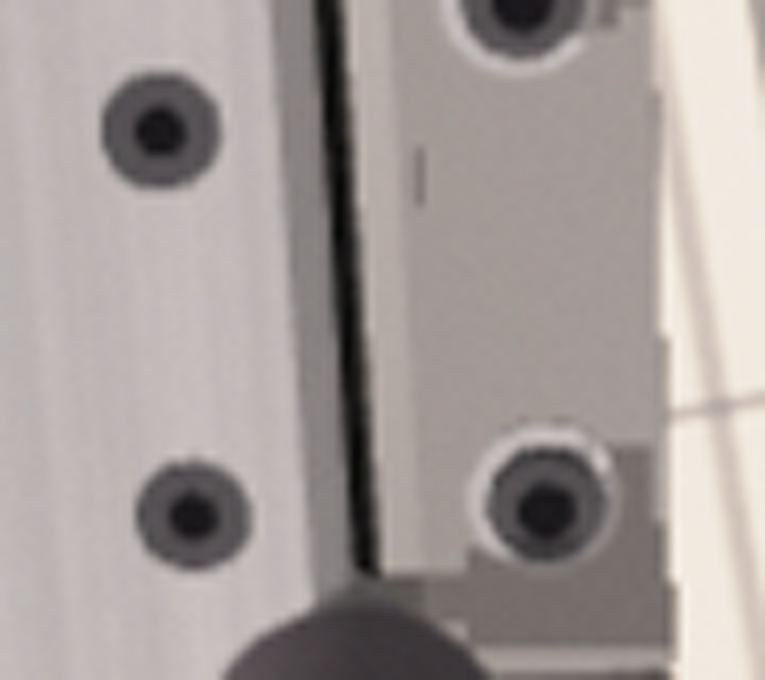

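Call:
jog_arm --dp '[[0.1,0,0],[0.22,0,0],[0.34,-0.01,0],[0.46,-0.02,0],[0.58,-0.03,0]]' --angular '[[0,0,0],[0,0,0],[0,0,0],[0,0,0],[0,0,0]]' --claw '[15,15,15,15,15]'

```text
t: 14.9
eef_pos: [0.5295, -0.0022, 0.0844]
tool_rot: [0.0, 0.001, 1.0, 0.0]
contact_force: [0.8, 0.6, 2.4]
gripper_width: 0.219
```

```bash
python3 v.py w17 14.8 28|head -3
```

```text
dp [-0.04, 0.01, -0.03] ang [[0.0, -0.01, -0.03]] cur [ 0.5287 -0.0023  0.0843] t 14.95
[-0.87  1.46  1.32]
tip [318.9 253.9] local [13.88058888 27.8623924 ]
```

View pics/w17d.png

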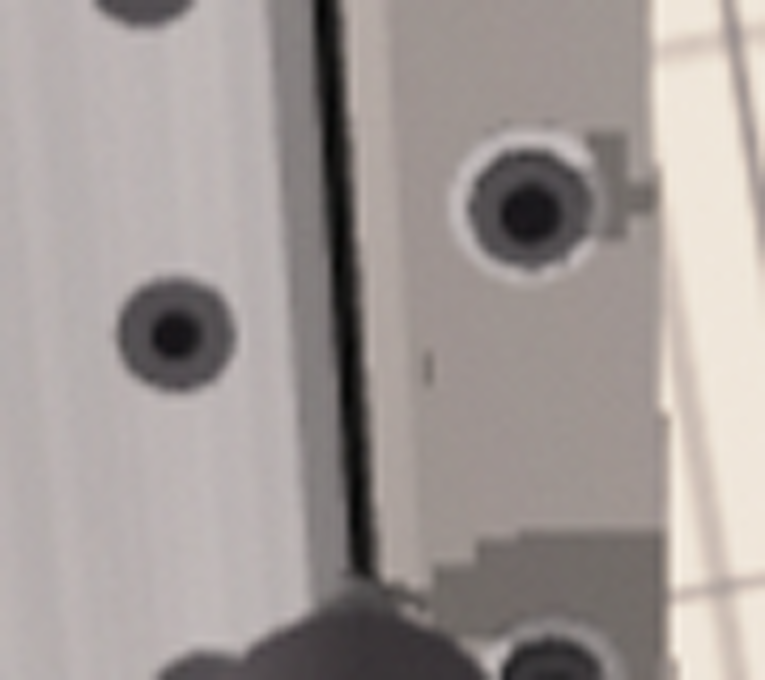

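Call:
jog_arm --dp '[[0.12,-0.01,0],[0.24,-0.01,0],[0.36,-0.02,0],[0.48,-0.03,0],[0.6,-0.03,0]]' --angular '[[0,0,0],[0,0,0],[0,0,0],[0,0,0],[0,0,0]]' --claw '[15,15,15,15,15]'

```text
t: 15.45
eef_pos: [0.5144, -0.003, 0.0843]
tool_rot: [0.0, 0.002, 1.0, -0.0]
contact_force: [0.6, 0.8, 1.3]
gripper_width: 0.216
```

Call:
jog_arm --dp '[[0.12,-0.01,0],[0.24,-0.01,0],[0.36,-0.02,0],[0.48,-0.03,0],[0.6,-0.03,0]]' --angular '[[0,0,0],[0,0,0],[0,0,0],[0,0,0],[0,0,0]]' --claw '[15,15,15,15,15]'

```text
t: 15.95
eef_pos: [0.4993, -0.0038, 0.0843]
tool_rot: [0.0, 0.002, 1.0, -0.0]
contact_force: [0.1, 0.9, 1.7]
gripper_width: 0.218
```

```bash
python3 v.py w18 -28 28
```

```text
dp [0.47, -0.03, -0.03] ang [[0.0, -0.01, -0.04]] cur [ 0.4986 -0.0038  0.0842] t 16.0
[-0.54  0.89  0.9 ]
tip [319. 254.] local [-16.28572286  28.10073104]
(28, 28) [323.1 319.7]
(4, 28) [320.9 286.5]
(-20, 28) [318.4 251. ]
(-42, 0) [269.3 219.1]
(-20, -28) [228.2 256.2]
(4, -28) [233.6 291.3]
```

View pics/w18d.png

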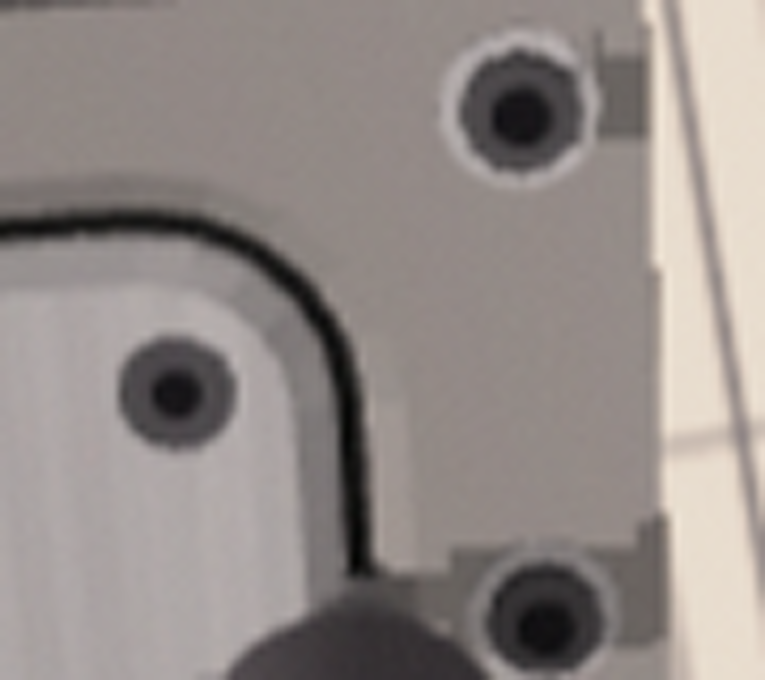

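Call:
jog_arm --dp '[[0.12,-0.01,0],[0.24,-0.01,0],[0.34,-0.02,0],[0.43,-0.03,0],[0.48,-0.03,0]]' --angular '[[0,0,0],[0,0,0],[0,0,0],[0,0,0],[0,0,0]]' --claw '[15,15,15,15,15]'

```text
t: 16.5
eef_pos: [0.4873, -0.0044, 0.0843]
tool_rot: [-0.0, 0.001, 1.0, 0.0]
contact_force: [0.8, -0.2, 1.8]
gripper_width: 0.217
```

```bash
python3 v.py w19 -28 28; python3 -c "
from h import *
w=load('w19'); o=get_obs(); e=o['eef_pos'];print(proj(w,[e[0],e[1],.0172]))"
```

```text
dp [0.0, -0.0, -0.03] ang [[0.0, -0.01, -0.03]] cur [ 0.487  -0.0045  0.0842] t 16.55
[-0.15  0.55  1.41]
tip [319.  254.8] local [-27.88602319  28.1146211 ]
(28, 28) [324.2 335.6]
(4, 28) [322.  303.6]
(-20, 28) [319.6 269.3]
(-42, 0) [271.4 238.4]
(-20, -28) [230.9 274.3]
(4, -28) [236.1 308.2]
[318.97667184 258.70741268]
```

View pics/w19d.png

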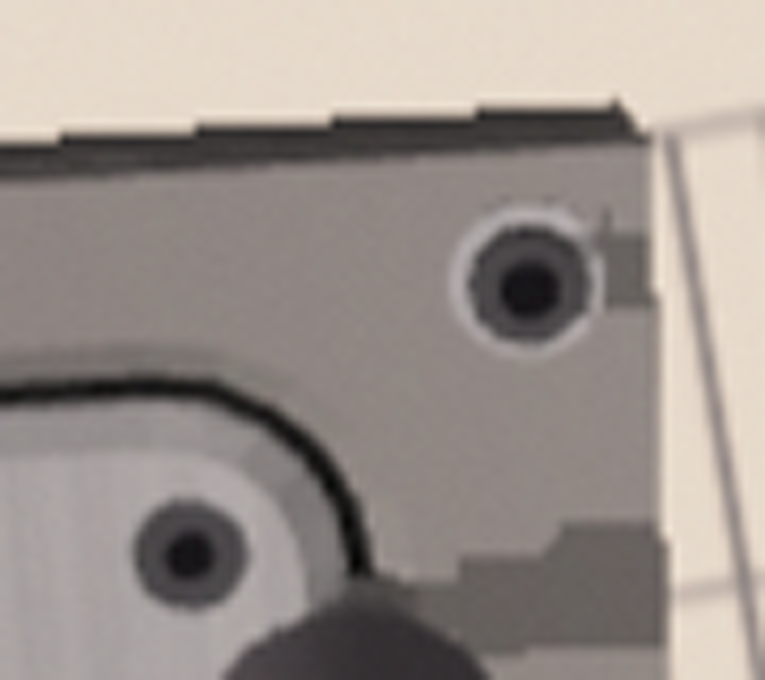

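```bash
sed -i 's/^CX,CY.*/CX,CY,TH=.5150,-.0309,.0585/' h.py; cat > path.py <<'E'
from h import *
import sys
# seam by arclength from (30,28); s at (-28,28)=58
def S(s):
    if s<58: return (30-s,28)
    s-=58; L=14*np.pi/2
    if s<L: a=np.pi/2+s/14; return (-28+14*np.cos(a),14+14*np.sin(a))
    s-=L
    if s<28: return (-42,14-s)
    s-=28
    if s<L+0: pass
    if s<0: pass
    return S2(s)
def S2(s):
    L=14*np.pi/2
    if s<0: return None
    if s<0: return
    # remaining front: from y=-14
    if s<L: a=np.pi+s/14; return (-28+14*np.cos(a),-14+14*np.sin(a))
    s-=L; return (-28+s,-28)
def loc(e): return np.array([[np.cos(TH),np.sin(TH)],[-np.sin(TH),np.cos(TH)]])@(e[:2]-[CX,CY])*1e3
def near(p):
    ss=np.arange(0,230,.1); d=[np.hypot(*(np.array(S(s))-p)) for s in ss]; i=int(np.argmin(d)); return ss[i],d[i]
if __name__=='__main__':
    step=float(sys.argv[1]); n=int(sys.argv[2]); o=get_obs(); e=o['eef_pos']; R=Rt(o); l=loc(e); s0,d=near(l)
    print('t',o['t'],'local',l.round(2),'s',s0,'dev',round(d,2),'z',e[2].round(4),'f',o['contact_force'].round(1))
    for k in range(1,n+1):
        p=S(s0+k*step); v=R.inv().apply(np.array([*F(*p),.0845])-e)/.025; print(np.round(p,1),np.round(v,2).tolist())
E
python3 path.py 2.4 10; python3 -c "
from path import *
print([np.round(S(s),1).tolist() for s in range(0,222,10)])"
```

```text
t 16.55 local [-26.39  28.03] s 56.400000000000006 dev 0.03 z 0.0842 f [-0.1  0.6  1.4]
[-28.8  28. ] [0.1, -0.01, -0.01]
[-31.2  27.6] [0.19, -0.03, -0.01]
[-33.5  26.9] [0.28, -0.06, -0.01]
[-35.6  25.8] [0.36, -0.11, -0.01]
[-37.5  24.3] [0.43, -0.18, -0.01]
[-39.1  22.5] [0.49, -0.25, -0.01]
[-40.4  20.5] [0.54, -0.33, -0.01]
[-41.3  18.3] [0.57, -0.42, -0.01]
[-41.9  16. ] [0.59, -0.52, -0.01]
[-42.   13.6] [0.59, -0.61, -0.01]
[[30, 28], [20, 28], [10, 28], [0, 28], [-10, 28], [-20, 28], [-30.0, 27.9], [-38.6, 23.2], [-42.0, 14.0], [-42.0, 4.0], [-42.0, -6.0], [-41.9, -16.0], [-37.2, -24.6], [-28.0, -28.0], [-18.0, -28.0], [-8.0, -28.0], [2.0, -28.0], [12.0, -28.0], [22.0, -28.0], [32.0, -28.0], [42.0, -28.0], [52.0, -28.0], [62.0, -28.0]]
```

Call:
jog_arm --dp '[[0.1,-0.01,0],[0.19,-0.03,0],[0.28,-0.06,0],[0.36,-0.11,0],[0.43,-0.18,0]]' --angular '[[0,0,0],[0,0,0],[0,0,0],[0,0,0],[0,0,0]]' --claw '[15,15,15,15,15]'

```text
t: 17.05
eef_pos: [0.4764, -0.0088, 0.0842]
tool_rot: [-0.0, 0.001, 1.0, 0.0]
contact_force: [0.4, 1.9, 2.2]
gripper_width: 0.221
```

```bash
python3 path.py 2.4 5;python3 v.py w20 -37.9 23.9 >/dev/null
```

```text
t 17.05 local [-37.22  24.36] s 68.2 dev 0.14 z 0.0842 f [0.4 1.9 2.2]
[-39.   22.7] [0.07, -0.07, -0.01]
[-40.3  20.7] [0.11, -0.15, -0.01]
[-41.3  18.5] [0.15, -0.24, -0.01]
[-41.8  16.2] [0.16, -0.34, -0.01]
[-42.   13.8] [0.17, -0.43, -0.01]
```

View pics/w20d.png

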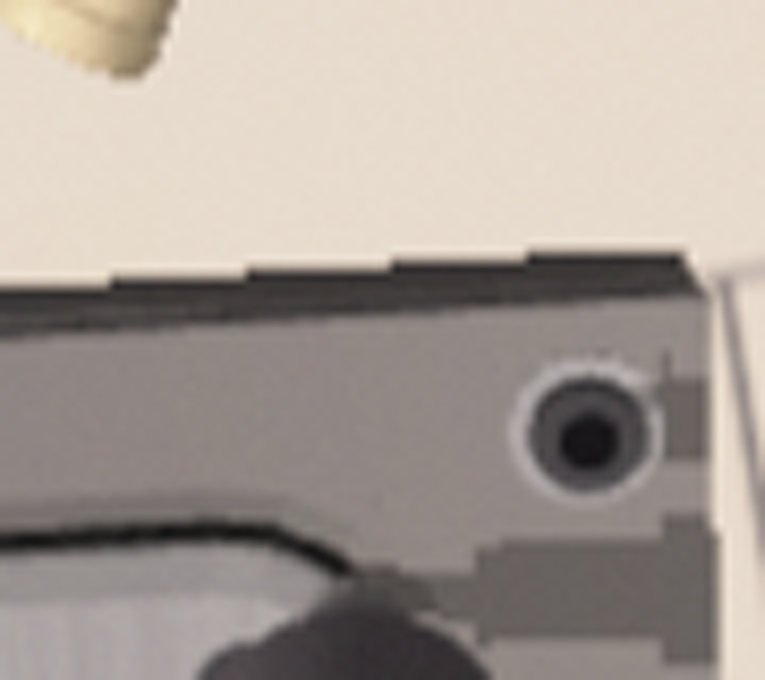

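Call:
jog_arm --dp '[[0.07,-0.07,0],[0.11,-0.15,0],[0.15,-0.24,0],[0.16,-0.34,0],[0.17,-0.43,0]]' --angular '[[0,0,0],[0,0,0],[0,0,0],[0,0,0],[0,0,0]]' --claw '[15,15,15,15,15]'

```text
t: 17.6
eef_pos: [0.4724, -0.0198, 0.0843]
tool_rot: [-0.0, 0.001, 1.0, 0.0]
contact_force: [-0.3, 0.7, 0.9]
gripper_width: 0.22
```

```bash
python3 path.py 3 5;python3 v.py w21 -42 0 >/dev/null
```

```text
t 17.6 local [-41.92  13.53] s 80.5 dev 0.09 z 0.0843 f [-0.3  0.7  0.9]
[-42.   10.5] [-0.0, -0.12, -0.01]
[-42.    7.5] [-0.01, -0.24, -0.01]
[-42.    4.5] [-0.02, -0.36, -0.01]
[-42.    1.5] [-0.03, -0.48, -0.01]
[-42.   -1.5] [-0.03, -0.6, -0.01]
```

View pics/w21d.png

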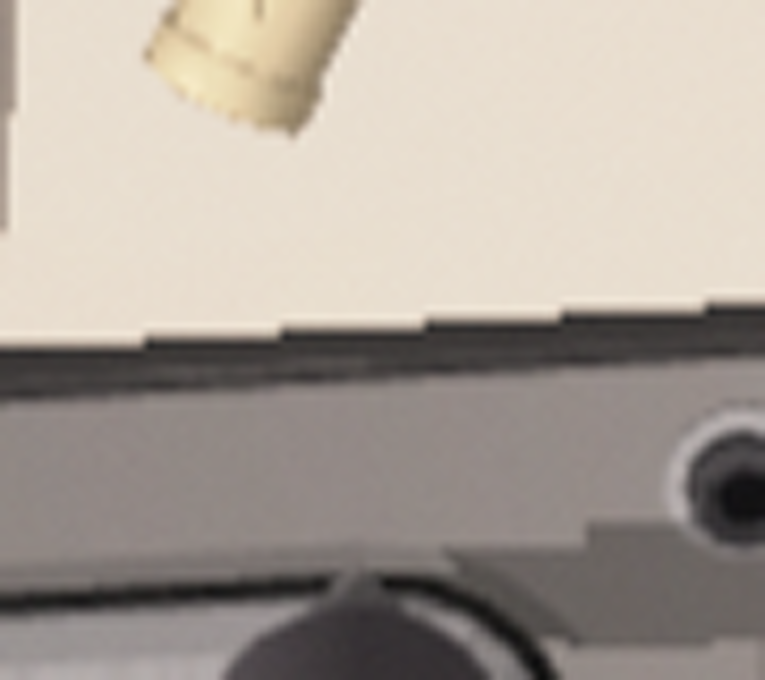

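Call:
jog_arm --dp '[[0,-0.12,0],[-0.01,-0.24,0],[-0.02,-0.36,0],[-0.03,-0.48,0],[-0.03,-0.6,0]]' --angular '[[0,0,0],[0,0,0],[0,0,0],[0,0,0],[0,0,0]]' --claw '[15,15,15,15,15]'

```text
t: 18.15
eef_pos: [0.4732, -0.0349, 0.0843]
tool_rot: [-0.0, 0.002, 1.0, 0.0]
contact_force: [-0.6, 1.7, 1.6]
gripper_width: 0.218
```

```bash
python3 path.py 2.6 5;python3 v.py w22 -42 0 >/dev/null
```

```text
t 18.15 local [-41.92  -1.55] s 95.5 dev 0.09 z 0.0843 f [-0.6  1.7  1.6]
[-42.   -4.1] [-0.0, -0.1, -0.01]
[-42.   -6.7] [-0.01, -0.21, -0.01]
[-42.   -9.3] [-0.02, -0.31, -0.01]
[-42.  -11.9] [-0.02, -0.41, -0.01]
[-42.  -14.5] [-0.03, -0.52, -0.01]
```

View pics/w22d.png

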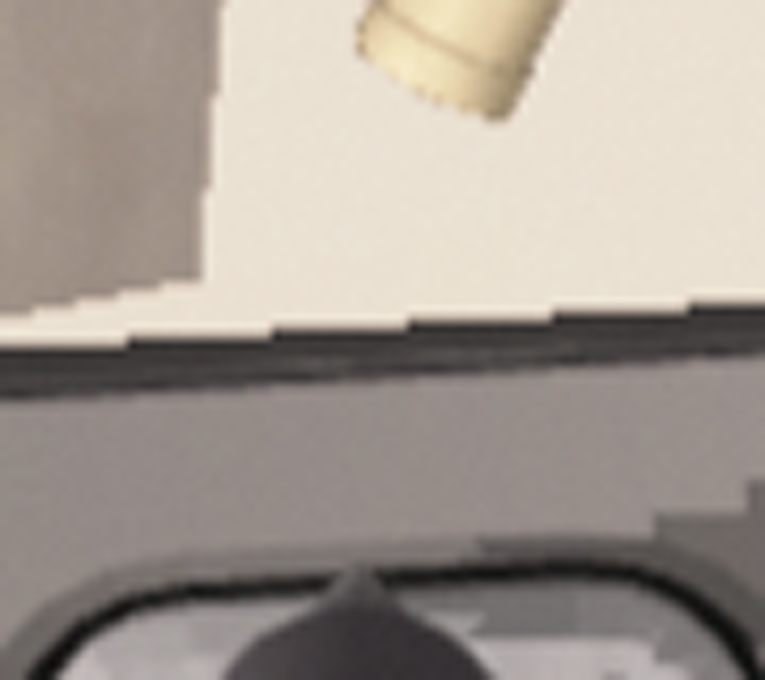

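Call:
jog_arm --dp '[[-0.01,-0.1,0],[-0.01,-0.21,0],[-0.02,-0.31,0],[-0.02,-0.41,0],[-0.03,-0.51,0]]' --angular '[[0,0,0],[0,0,0],[0,0,0],[0,0,0],[0,0,0]]' --claw '[15,15,15,15,15]'

```text
t: 18.7
eef_pos: [0.474, -0.0476, 0.0843]
tool_rot: [0.0, 0.001, 1.0, 0.0]
contact_force: [-0.0, 0.6, 1.6]
gripper_width: 0.22
```

```bash
python3 path.py 2.4 5;python3 v.py w23 -42 0 >/dev/null
```

```text
t 18.7 local [-41.88 -14.25] s 108.2 dev 0.13 z 0.0843 f [-0.   0.6  1.6]
[-41.8 -16.6] [-0.01, -0.09, -0.01]
[-41.1 -18.9] [-0.04, -0.18, -0.01]
[-40.1 -21.1] [-0.09, -0.27, -0.01]
[-38.7 -23. ] [-0.15, -0.34, -0.01]
[-37.  -24.7] [-0.22, -0.41, -0.01]
```

View pics/w23d.png

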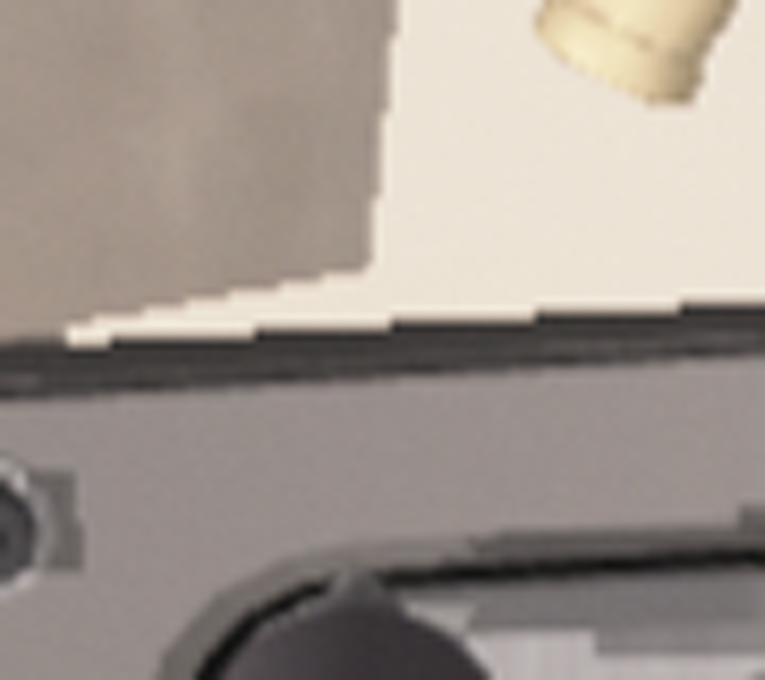

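Call:
jog_arm --dp '[[-0.02,-0.09,0],[-0.05,-0.18,0],[-0.1,-0.27,0],[-0.16,-0.34,0],[-0.23,-0.4,0]]' --angular '[[0,0,0],[0,0,0],[0,0,0],[0,0,0],[0,0,0]]' --claw '[15,15,15,15,15]'

```text
t: 19.25
eef_pos: [0.4797, -0.0576, 0.0842]
tool_rot: [-0.0, 0.002, 1.0, -0.0]
contact_force: [-0.5, 0.8, 1.3]
gripper_width: 0.223
```

```bash
python3 path.py 2.4 5;python3 v.py w24 -42 0 >/dev/null
```

```text
t 19.25 local [-36.81 -24.57] s 120.30000000000001 dev 0.24 z 0.0842 f [-0.5  0.8  1.3]
[-35.  -26.1] [-0.08, -0.06, -0.01]
[-32.8 -27.2] [-0.17, -0.09, -0.01]
[-30.5 -27.8] [-0.26, -0.11, -0.01]
[-28.1 -28. ] [-0.36, -0.12, -0.01]
[-25.7 -28. ] [-0.45, -0.11, -0.01]
```

View pics/w24d.png

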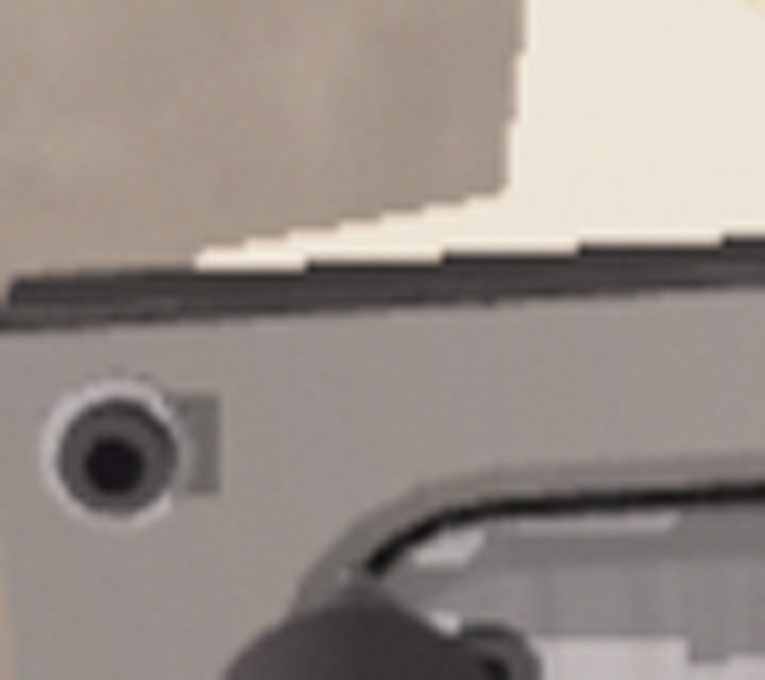

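Call:
jog_arm --dp '[[-0.08,-0.06,0],[-0.17,-0.09,0],[-0.26,-0.11,0],[-0.36,-0.12,0],[-0.45,-0.12,0]]' --angular '[[0,0,0],[0,0,0],[0,0,0],[0,0,0],[0,0,0]]' --claw '[15,15,15,15,15]'

```text
t: 19.8
eef_pos: [0.4911, -0.0605, 0.0842]
tool_rot: [-0.0, 0.002, 1.0, 0.0]
contact_force: [-1.5, 0.2, 1.5]
gripper_width: 0.219
```

```bash
python3 path.py 3 5;python3 v.py w25 -42 0 >/dev/null
```

```text
t 19.8 local [-25.63 -28.1 ] s 132.4 dev 0.12 z 0.0842 f [-1.5  0.2  1.5]
[-22.6 -28. ] [-0.12, 0.01, -0.01]
[-19.6 -28. ] [-0.24, 0.02, -0.01]
[-16.6 -28. ] [-0.36, 0.03, -0.01]
[-13.6 -28. ] [-0.48, 0.03, -0.01]
[-10.6 -28. ] [-0.6, 0.04, -0.01]
```

View pics/w25d.png

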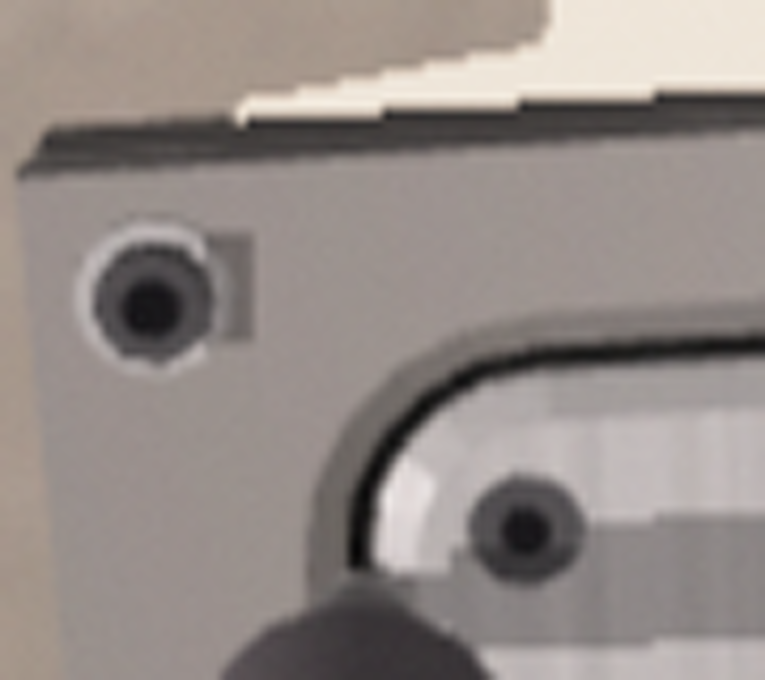

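Right on the line, so I'll continue up the right leg.

Call:
jog_arm --dp '[[-0.12,0.01,0],[-0.24,0.02,0],[-0.36,0.03,0],[-0.48,0.03,0],[-0.6,0.04,0]]' --angular '[[0,0,0],[0,0,0],[0,0,0],[0,0,0],[0,0,0]]' --claw '[15,15,15,15,15]'

```text
t: 20.35
eef_pos: [0.5062, -0.0595, 0.0843]
tool_rot: [-0.0, 0.001, 1.0, 0.0]
contact_force: [-2.0, 1.1, 1.0]
gripper_width: 0.216
```

```bash
python3 path.py 3 5;python3 v.py w26 -42 0 >/dev/null
```

```text
t 20.35 local [-10.47 -27.99] s 147.5 dev 0.01 z 0.0843 f [-2.   1.1  1. ]
[ -7.5 -28. ] [-0.12, 0.01, -0.01]
[ -4.5 -28. ] [-0.24, 0.01, -0.01]
[ -1.5 -28. ] [-0.36, 0.02, -0.01]
[  1.5 -28. ] [-0.48, 0.03, -0.01]
[  4.5 -28. ] [-0.6, 0.04, -0.01]
```

View pics/w26d.png

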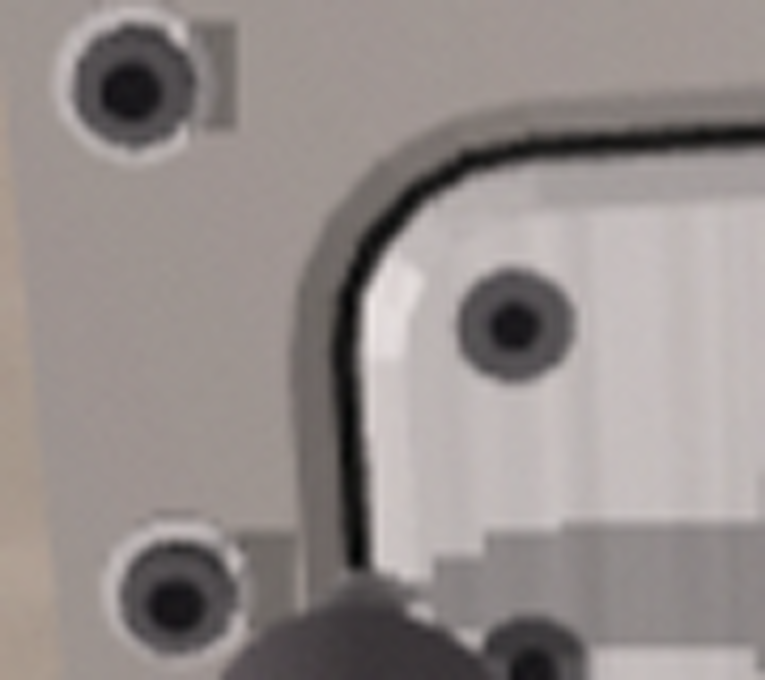

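Call:
jog_arm --dp '[[-0.12,0.01,0],[-0.24,0.01,0],[-0.36,0.02,0],[-0.48,0.03,0],[-0.6,0.04,0]]' --angular '[[0,0,0],[0,0,0],[0,0,0],[0,0,0],[0,0,0]]' --claw '[15,15,15,15,15]'

```text
t: 20.9
eef_pos: [0.5212, -0.0585, 0.0843]
tool_rot: [-0.0, 0.001, 1.0, 0.0]
contact_force: [-1.7, 0.5, 0.3]
gripper_width: 0.218
```

Call:
jog_arm --dp '[[-0.12,0.01,0],[-0.24,0.01,0],[-0.36,0.02,0],[-0.48,0.03,0],[-0.6,0.03,0]]' --angular '[[0,0,0],[0,0,0],[0,0,0],[0,0,0],[0,0,0]]' --claw '[15,15,15,15,15]'

```text
t: 21.4
eef_pos: [0.5362, -0.0577, 0.0843]
tool_rot: [-0.0, 0.001, 1.0, 0.0]
contact_force: [-1.2, 0.1, 0.5]
gripper_width: 0.221
```

```bash
python3 path.py 2 5;python3 v.py w27 -42 0 >/dev/null
```

```text
t 21.4 local [ 19.56 -28.01] s 177.5 dev 0.05 z 0.0843 f [-1.2  0.1  0.5]
[ 21.5 -28. ] [-0.08, 0.01, -0.01]
[ 23.5 -28. ] [-0.16, 0.01, -0.01]
[ 25.5 -28. ] [-0.24, 0.01, -0.01]
[ 27.5 -28. ] [-0.32, 0.02, -0.01]
[ 29.5 -28. ] [-0.4, 0.02, -0.01]
```

View pics/w27d.png

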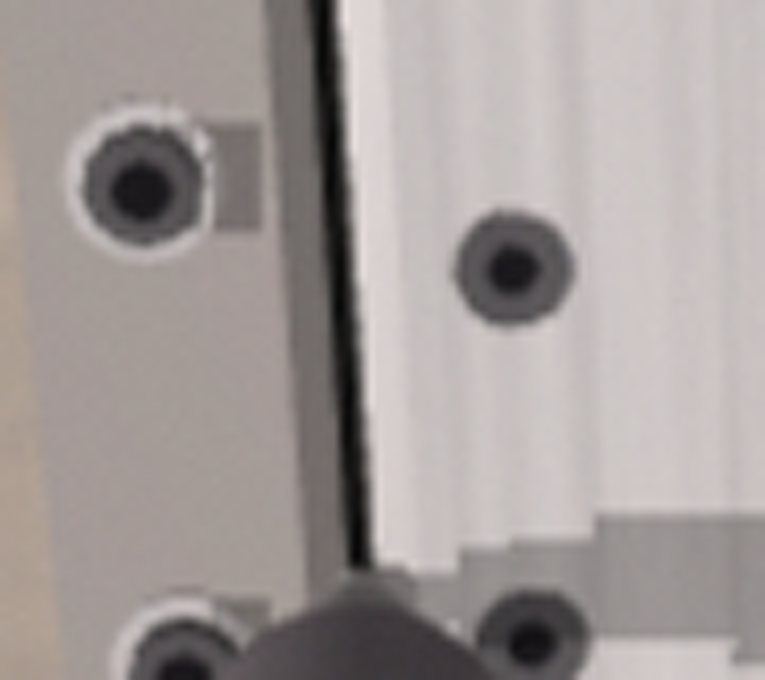

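Call:
jog_arm --dp '[[-0.1,0.01,0],[-0.2,0.01,0],[-0.3,0.01,0],[-0.4,0.02,0],[-0.42,0.02,0]]' --angular '[[0,0,0],[0,0,0],[0,0,0],[0,0,0],[0,0,0]]' --claw '[15,15,15,15,15]'

```text
t: 21.95
eef_pos: [0.547, -0.0572, 0.0844]
tool_rot: [0.0, 0.001, 1.0, 0.0]
contact_force: [0.1, 0.7, 1.0]
gripper_width: 0.221
```

```bash
python3 path.py 2 1;python3 v.py w28 -42 0 >/dev/null
```

```text
t 21.95 local [ 30.43 -28.12] s 188.4 dev 0.12 z 0.0844 f [0.1 0.7 1. ]
[ 32.4 -28. ] [-0.08, 0.01, -0.01]
```

View pics/w28c.png

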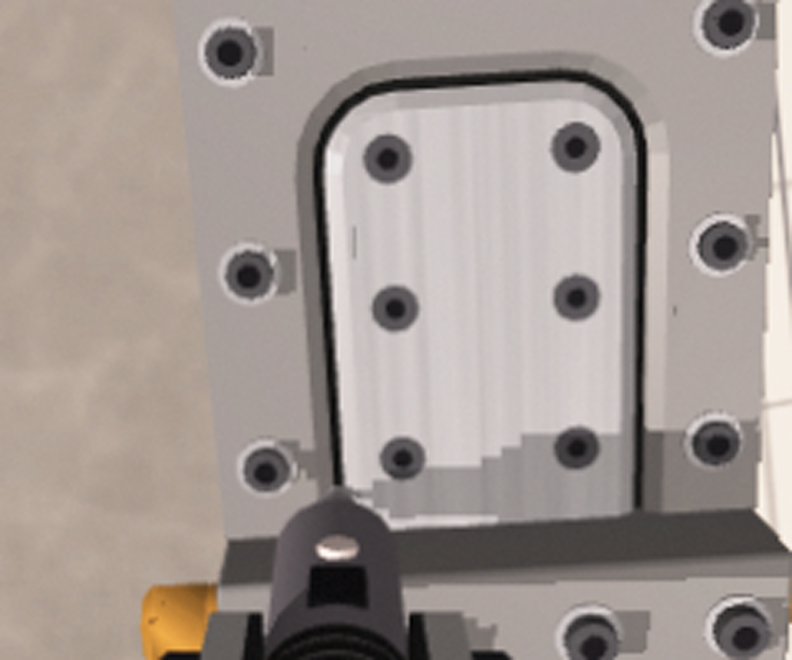

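Call:
jog_arm --dp '[[0,0,-0.4],[0,0,-1.2],[0,0,-2.2],[0,0,-3.2],[0,0,-4.2]]' --angular '[[0,0,0],[0,0,0],[0,0,0],[0,0,0],[0,0,0]]' --claw '[15,15,15,15,15]'

```text
t: 22.5
eef_pos: [0.5462, -0.0579, 0.1908]
tool_rot: [0.0, 0.002, 1.0, -0.0]
contact_force: [-0.1, -0.3, -0.9]
gripper_width: 0.215
```

```bash
python3 -c "
from h import *
plan([.4705,-.350,.19],90)"
```

```text
dp [2.99, -11.7, 0.03] ang [[-0.01, 0.0, -0.04]] cur [ 0.5462 -0.0579  0.1908] t 22.5
```

Call:
jog_arm --dp '[[0.6,-1.2,0],[1.2,-2.6,0],[1.8,-4.1,0],[2.4,-5.6,0],[2.8,-7.1,0]]' --angular '[[0,0,0],[0,0,0],[0,0,0],[0,0,0],[0,0,0]]' --claw '[15,15,15,15,15]'

```text
t: 23.0
eef_pos: [0.4745, -0.2363, 0.19]
tool_rot: [0.0, 0.002, 1.0, -0.0]
contact_force: [-0.2, -1.1, -0.8]
gripper_width: 0.221
```

Call:
jog_arm --dp '[[0.1,-1.3,0],[0.2,-2.6,0],[0.2,-3.6,0],[0.2,-4.3,0],[0.2,-4.6,0]]' --angular '[[0,0,0],[0,0,0],[0,0,0],[0,0,0],[0,0,0]]' --claw '[15,15,15,15,15]'

```text
t: 23.5
eef_pos: [0.4697, -0.352, 0.1899]
tool_rot: [0.0, 0.003, 1.0, -0.001]
contact_force: [-0.9, 0.9, -0.3]
gripper_width: 0.216
```

Call:
jog_arm --dp '[[0,0,0],[0,0,0],[0,0,0],[0,0,0],[0,0,0]]' --angular '[[0,0,0],[0,0,0],[0,0,0],[0,0,0],[0,0,0]]' --claw '[15,15,15,15,15]'

```text
t: 24.0
eef_pos: [0.4708, -0.3489, 0.1893]
tool_rot: [0.0, 0.001, 1.0, 0.0]
contact_force: [0.1, -0.3, -1.0]
gripper_width: 0.225
```

```bash
python3 -c "
from h import *
w=shot('wrist','w29');plan([.4704,-.3501,.15],90); crop('w29',250,170,400,290,5.3,'w29c')
for z in (.074,.0):print(proj(w,[.4704,-.3501,z]))"
```

```text
dp [0.02, -0.04, 1.57] ang [[0.0, 0.0, -0.02]] cur [ 0.4708 -0.3491  0.1893] t 24.05
[317.6363829  235.11220784]
[318.31001896 211.58309206]
```

View pics/w29c.png

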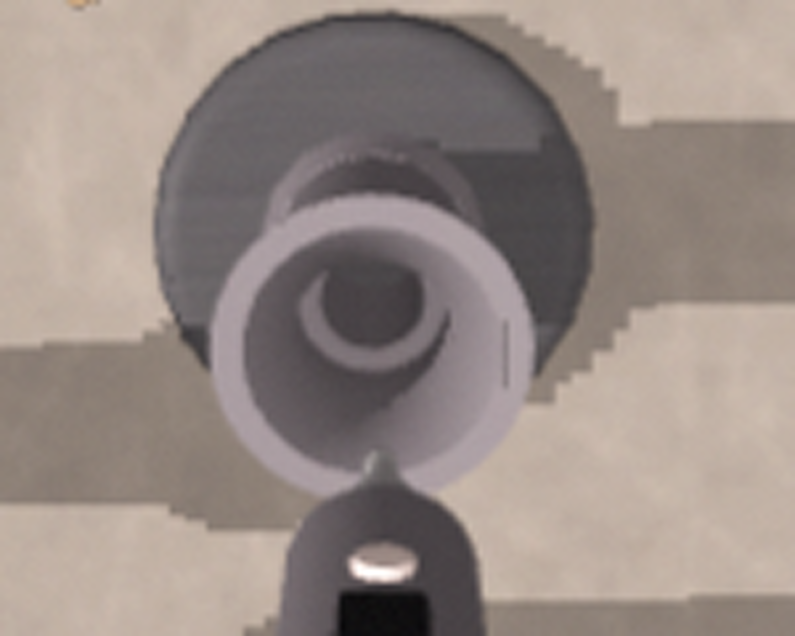

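Call:
jog_arm --dp '[[0,-0.04,0.5],[0,-0.04,1.1],[0,-0.04,1.7],[0,-0.04,2.1],[0,-0.04,2.3]]' --angular '[[0,0,0],[0,0,0],[0,0,0],[0,0,0],[0,0,0]]' --claw '[15,15,15,15,15]'

```text
t: 24.55
eef_pos: [0.4697, -0.3501, 0.1298]
tool_rot: [-0.001, 0.002, 1.0, 0.001]
contact_force: [0.2, 0.4, -1.2]
gripper_width: 0.221
```

```bash
python3 -c "
from h import *
w=shot('wrist','w30');plan([.4704,-.3501,.088],90); crop('w30',240,170,400,330,4.5,'w30c');print(get_obs()['contact_force'])"
```

```text
dp [-0.03, -0.0, 1.67] ang [[0.01, -0.03, -0.03]] cur [ 0.4697 -0.3501  0.1298] t 24.6
[-0.7340467  0.5221589 -1.5584639]
```

View pics/w30c.png

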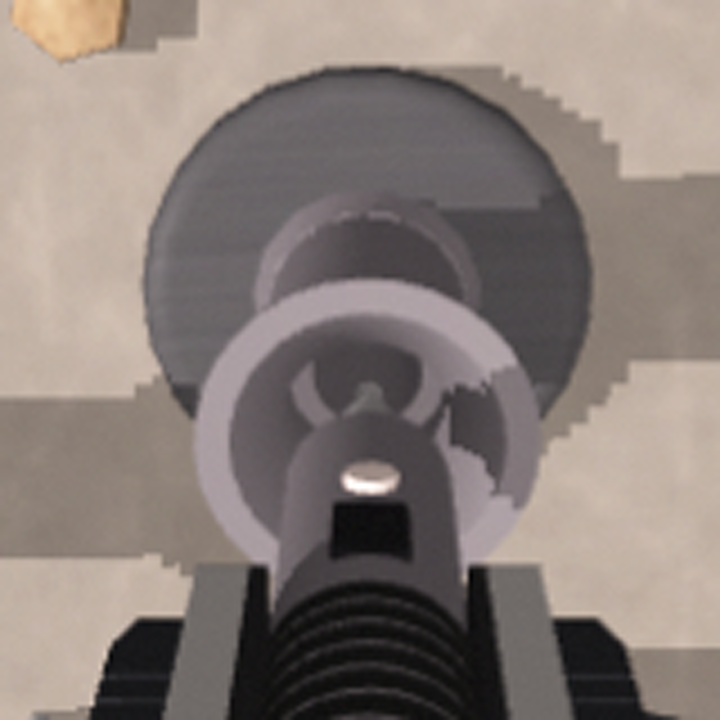

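Centred. I'll lower it slowly toward home.

Call:
jog_arm --dp '[[-0.02,0,0.3],[-0.02,0,0.6],[-0.02,0,0.9],[-0.02,0,1.2],[-0.02,0,1.4]]' --angular '[[0,0,0],[0,0,0],[0,0,0],[0,0,0],[0,0,0]]' --claw '[15,15,15,15,15]'

```text
t: 25.1
eef_pos: [0.4709, -0.3504, 0.096]
tool_rot: [-0.0, 0.001, 1.0, 0.0]
contact_force: [-0.1, 0.2, -0.9]
gripper_width: 0.217
```

```bash
python3 -c "
from h import *
plan([.4704,-.3501,.088],90);print(get_obs()['contact_force'])"
```

```text
dp [0.02, 0.01, 0.32] ang [[0.0, -0.01, -0.03]] cur [ 0.4709 -0.3504  0.096 ] t 25.1
[-0.06842438  0.20370946 -0.85736436]
```

Call:
jog_arm --dp '[[0.02,0.01,0.1],[0.02,0.01,0.2],[0.02,0.01,0.28],[0.02,0.01,0.31],[0.02,0.01,0.32]]' --angular '[[0,0,0],[0,0,0],[0,0,0],[0,0,0],[0,0,0]]' --claw '[15,15,15,15,15]'

```text
t: 25.6
eef_pos: [0.4707, -0.3504, 0.0889]
tool_rot: [0.0, 0.001, 1.0, -0.0]
contact_force: [0.1, 0.2, -0.7]
gripper_width: 0.224
```

```bash
python3 -c "
from h import *
plan([.4704,-.3501,.088],90);print(get_obs()['contact_force'])"
```

```text
dp [0.01, 0.01, 0.03] ang [[-0.0, 0.0, -0.03]] cur [ 0.4707 -0.3504  0.0889] t 25.6
[ 0.08271941  0.18188074 -0.69448528]
```

Call:
jog_arm --dp '[[0,0,0.03],[0,0,0.05],[0,0,0.07],[0,0,0.07],[0,0,0.07]]' --angular '[[0,0,0],[0,0,0],[0,0,0],[0,0,0],[0,0,0]]' --claw '[15,15,15,15,15]'

```text
t: 26.1
eef_pos: [0.4709, -0.3505, 0.088]
tool_rot: [0.0, 0.002, 1.0, 0.0]
contact_force: [-2.0, 1.7, 7.1]
gripper_width: 0.213
```

```bash
python3 -c "
from h import *
plan([.4704,-.3501,.088],90);print(get_obs()['contact_force'])"
```

```text
dp [0.02, 0.02, 0.0] ang [[0.0, 0.01, -0.03]] cur [ 0.4709 -0.3505  0.088 ] t 26.1
[-2.03717975  1.65942671  7.09967401]
```

Call:
jog_arm --dp '[[0,0,-0.05],[0,0,-0.05],[0,0,-0.05],[0,0,-0.05],[0,0,-0.05]]' --angular '[[0,0,0],[0,0,0],[0,0,0],[0,0,0],[0,0,0]]' --claw '[20,28,45,45,45]'

```text
t: 26.6
eef_pos: [0.4705, -0.3503, 0.0882]
tool_rot: [-0.0, 0.001, 1.0, 0.0]
contact_force: [-0.3, 0.1, 0.5]
gripper_width: 0.528
```

```bash
python3 -c "
from h import *
w=shot('wrist','w31');plan([.4704,-.3501,.2],90);print(get_obs()['contact_force']);crop('w31',200,130,440,370,3,'w31c')"
```

```text
dp [0.01, 0.01, -4.47] ang [[0.0, -0.0, -0.03]] cur [ 0.4706 -0.3504  0.0882] t 26.65
[1.13644691 0.49030286 0.07501855]
```

View pics/w31c.png

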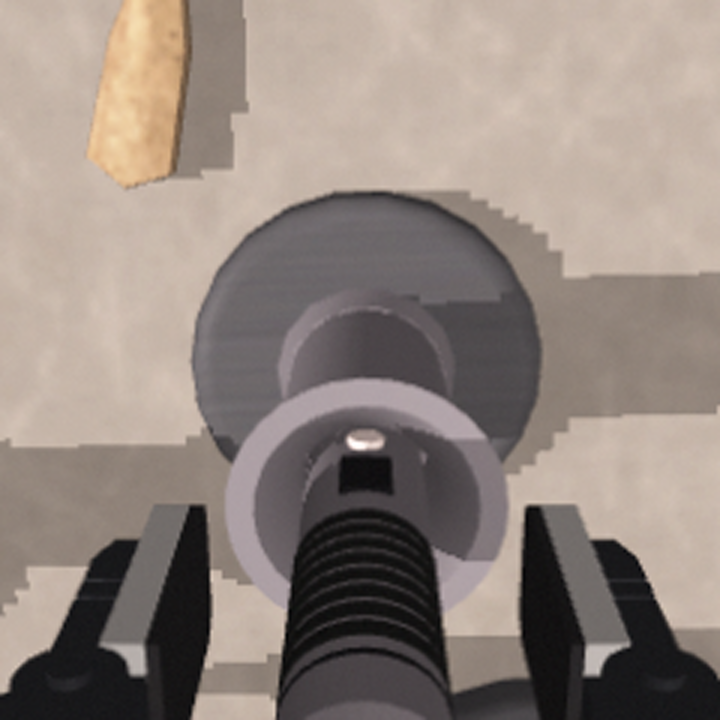

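Same as w10 (home). Now I'll retreat straight up.

Call:
jog_arm --dp '[[0,0,-0.5],[0,0,-1.3],[0,0,-2.3],[0,0,-3.5],[0,0,-4.8]]' --angular '[[0,0,0],[0,0,0],[0,0,0],[0,0,0],[0,0,0]]' --claw '[45,45,45,45,45]'

```text
t: 27.15
eef_pos: [0.4702, -0.3503, 0.2099]
tool_rot: [-0.0, 0.002, 1.0, 0.0]
contact_force: [0.3, 0.1, -0.9]
gripper_width: 0.53
```

Call:
jog_arm --dp '[[0.6,0.8,-0.4],[1.2,1.6,-0.8],[1.2,2.4,-1.2],[1.2,3.0,-1.2],[1.2,3.0,-1.2]]' --angular '[[0,0,0],[0,0,0],[0,0,0],[0,0,0],[0,0,0]]' --claw '[45,45,45,45,45]'

```text
t: 27.65
eef_pos: [0.4413, -0.2735, 0.2393]
tool_rot: [0.001, 0.0, 1.0, 0.001]
contact_force: [0.6, -0.2, -0.3]
gripper_width: 0.529
```

```bash
python3 -c "
from h import *
w=shot('wrist','w32');s=shot('scene','s32');t=shot('top','t32');o=get_obs();print(o['t'],o['eef_pos'],o['contact_force'])
for c,f in ((s,'s32'),(t,'t32')): print(proj(c,[.471,-.351,.138]),proj(c,[.471,-.351,.074]))
crop('s32',240,210,480,390,3.3,'s32c')"
```

```text
27.8 [ 0.44072638 -0.27615271  0.23866118] [0.31263926 0.31015757 0.09611971]
[414.37671218 314.74738778] [411.42026241 331.04316632]
[438.00925015 265.68209523] [431.95923631 266.73440396]
```

View pics/s32c.png

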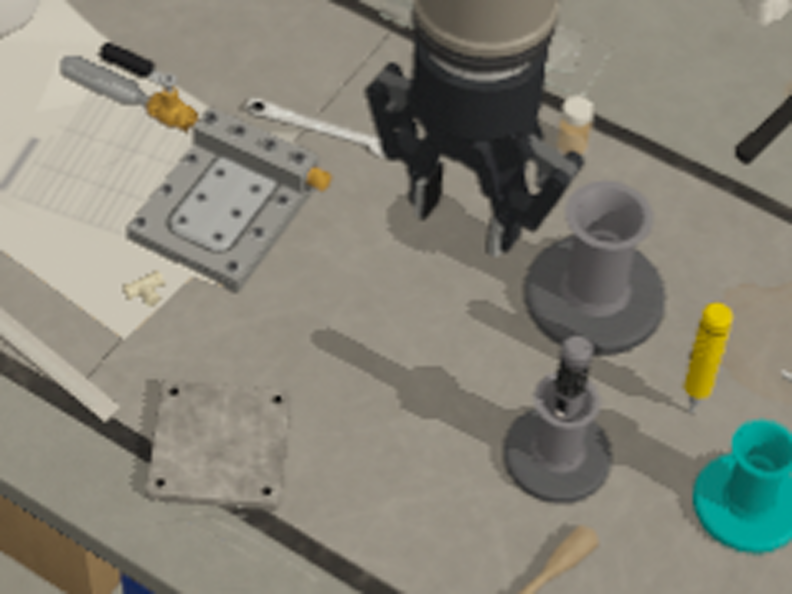

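View pics/w32.png

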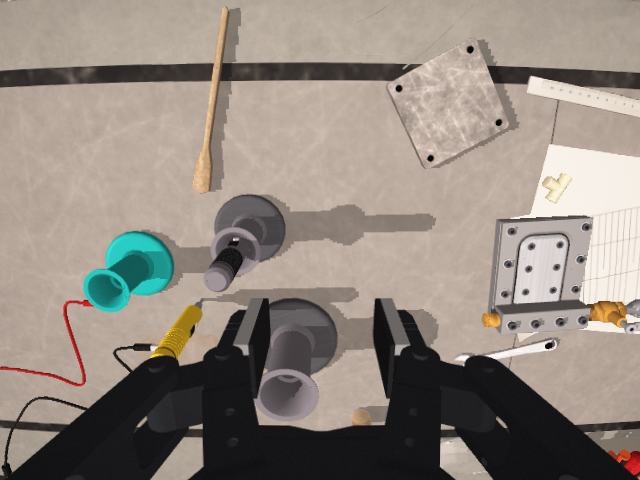

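View pics/t32.png

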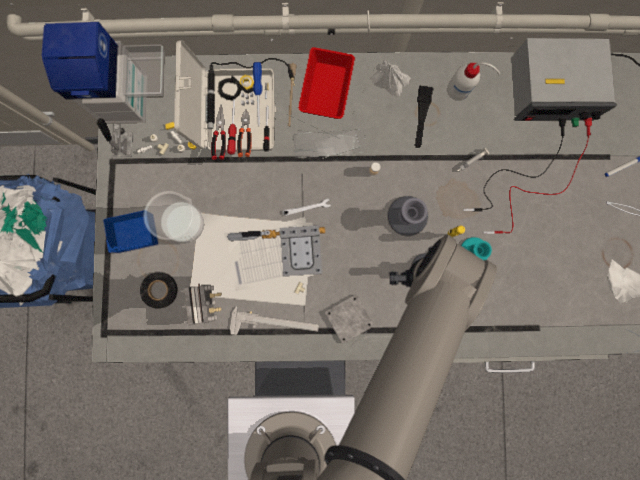

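The last views show the lever lying in line over the cartridge at top (265,233). The pen is upright in the small dark stand, with its top at scene (414,313), as before. The bystanders haven't moved.

Call:
jog_arm --dp '[[0,0,0],[0,0,0],[0,0,0],[0,0,0],[0,0,0]]' --angular '[[0,0,0],[0,0,0],[0,0,0],[0,0,0],[0,0,0]]' --claw '[45,45,45,45,45]'

```text
t: 28.3
eef_pos: [0.4407, -0.2754, 0.2382]
tool_rot: [-0.0, 0.002, 1.0, 0.0]
contact_force: [-0.4, 0.6, 0.9]
gripper_width: 0.528
```

```bash
python3 -c "
from h import *
print(hand_in(), get_obs()['t'])"
```

```text
the job is handed in; nothing more can be done
the job is handed in; nothing more can be done
```

I opened the gas valve fully, ran the pen along the whole seam, put it back in its stand and handed the job in at about 28 s; no verdict came back.

- **Valve:** I turned the lever to its stop. The last pictures show it in line with the cartridge, and the gas is still on.
- **Pen and stand:** I took the grey pen from the small dark stand and left the turquoise stand, the larger grey one and the yellow pen alone.
- **Seam:** I traced it from about x = 30 mm on the valve's side, round the front, to about x = 30 mm on the outlet's side, at roughly 3 cm/s. Close-up pictures at most steps showed the tip on the dark line.
- **Pen back home:** It stopped on the ledge at the same height I picked it up from, with about 7 N. After release it stands upright and looks the same as before. The bystanders in view look unmoved, and the robot is clear of everything.

**Checks that disagreed or were weak:**
- The cameras placed the flow cell up to 5 mm apart in y, and about 1.5 mm off in x. I corrected y before touching down and x at the first corner, using the tip against the line. The first leg's x positions were therefore about 1.5 mm off the plan, but its ends are covered.
- I judged the nose travel, about 4 to 5 mm, from height and pictures. The force readings of 0.3 to 2.4 N, plus about 0.7 N of offset, were too noisy to confirm it closely.

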